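Raise the counterweighted guard and feed the offcut to the stop

ROBOT

A 6-joint arm with a two-finger parallel gripper is mounted at the origin on a cart in front of the work surface, level with it; the furniture and walls round the work are solid. World frame = base frame: x ahead of the robot, y to its left, z up, the work surface at z = 0. Lengths are in m, angles in rad, forces in N, time in s.
With the tool pointing down it reaches from about 0.275 to 0.825 m from the base axis. Payload 5.2 kg.
Tool frame: the origin (TCP) lies between the finger pads; the fingertips stand arm.tcp_to_tips ahead of it and the grasp point (between the pads) lies 11 mm behind it (arm.tcp_to_tips is the distance from the TCP to the fingertips, in m); x points along the fingers, y is the direction in which the jaws open and shut, and the axes are right-handed (so a half turn about x gives the same grasp; the last joint's range is limited). The gripper opens to 93 mm and grips with 3 to 60 N. Pads are 15 mm wide; open, the fingers measure 128 mm over their backs; the gripper's body (75 mm by 188 mm) begins 65 mm behind the grasp point.
Start: joints at [1.111, 0.259, 1.535, -0, 1.348, -0.203], TCP at [0.14, 0.532, 0.227] pointing down, gripper open.
Joint ranges: [-3.14, 3.14], [-0.91, 2.08], [0.19, 2.58], [-1.22, 4.36], [0.22, 2.71], [-3.12, 3.12]. Speed limits (rad/s): [2.57, 2.57, 3.14, 3.14, 3.14, 3.14].

INTERFACE

Orientations are given as a 3x3 rotation matrix whose columns are the frame's x, y, z axes.
In Python, from bench import arm gives the robot as it stands.
- The arm moves only by the tool arm_command, never from a script. Its argument "steps" is a list of rows, each an object with "twist": the turn, a rotation vector about the tool's x, y, z in degrees, a list of three; "xyz": the shift along the tool's x, y, z in cm, a list of three; "jaw": the finger opening in cm, from 0 to 9.3. A call has 1 to 12 rows; each row shifts and turns the commanded pose from where the row before left it, along the tool's axes as they then stand; what a row does not reach is not made up. A row lasts 1/10 s, in which the tool goes at most 50 mm and 8.59 degrees, less where a joint would pass 70% of its speed; a pose out of reach is approached as far as the arm can. A call is refused whole if a number of a shift passes 5 or a number of a turn 8.59, either way. A call with a gripper value outside its range is refused whole. The fingers move at their own pace and stop on an object; "grip_force" is the grip in N (left out, the last holds). Time passes only in rows, so rows that do not move let the fingers close. It gives the time, the measured TCP pose, the force and the opening at its end, in the units of the state.
- arm.read_state(): the state, without advancing time (a new reading comes with each control period).
- arm.get_image(name): name is "scene" or "top" or "wrist"; returns a dict with "pixels" (480x640x3 uint8, blue, green, red), "camera_matrix" (3x3 intrinsics, pixels), "distortion" ([k1, k2, p1, p2, k3] as OpenCV has them; the pictures are not rectified), "R" (3x3) and "t" (3): a world point X has camera coordinates R X + t. Camera axes: x right, y down, z forward; pixel columns grow to the right and rows downward; lengths in m; the calibration is good to about 2 mm. A picture is of the moment at which its call begins. There is no depth.
- arm.close_job(): hands the job in, once; it reports no verdict.
Trained networks look in the newest picture that a camera, given by its name, has taken for a name from the list of things; names that differ only in an ending like _2 or _b are one class to them, and where a whole thing is asked for, a point or a joint stands for the part that bears it (a point fixed in the world has none). Each returns a list of dicts, best first, with "conf" (0 to 1); they miss things now and then, are a little off and sometimes report something else, mostly with a low value. They report only what shows in the picture. A call takes as long as a camera call. They do not tell look-alikes from the thing itself.
- arm.boxes_of(camera, query): "centre" ([column, row] in pixels, amid what is visible of it).
- arm.silhouettes(camera, query): "region" (480x640 bool, what is visible of it) and "centre" ([column, row] in pixels, amid what is visible of it).
The state is a dict: "time": time; "q": joint angles; "dq": joint speeds; "effort": joint torques, N m; "position": TCP position; "tool_rot": TCP orientation; "ft_force": force on the tool from outside, world axes, zero at the start; "wrist_torque": the same for the moment, N m; "width": opening from 0.0 (shut) to 1.0 (fully open).
Only numpy, scipy, OpenCV 4.12 (cv2) and the standard library are available. Lean on these libraries where they do the work, as an engineer would, in place of code of your own. Each camera call takes 0.05 s, during which the arm holds its last target.

TASK

Load the wood offcut into the feed jig: push the counterweighted guard arm up past its balance point so that it swings over and stays raised by itself, then push the offcut along its lane, under the raised guard, right up against the end stop. Only push with the fingers: do not lift or tip the offcut, leave the tin and the tools where they lie, and finish with the guard still up and the hand clear.

Things in the scene. Friction and masses are not known exactly. Their poses are not given: they have to be found in the camera images.
- jig: plywood feed jig, fixed to the bench. Origin on the bench surface at mid-lane, right below the lowered guard arm; x runs along the lane away from the robot, y left, z up. Base 12 mm thick, x -115 to +88 mm. Lane between two wooden rails 48 mm apart (tops at z 30 mm), open towards the robot; a steel end stop closes it, near face at x = +60 mm, top at z 48 mm
- lane_stop (a point): middle of the near face of the steel end stop, 30 mm above the bench; axes as the jig
- guard_hinge (a point): middle of the guard's hinge pin, between two steel cheeks, 130 mm left (jig +y) of mid-lane and 90 mm above the bench; the pin runs along the jig's x
- guard (a joint): angle of the guard arm: 0 lowered (arm level along jig -y), grows as it swings up in the jig's y-z plane; 1.6 fully raised on its stop, just past upright. It balances at about 0.68 rad: let go below that it falls back to 0, above it swings on to 1.6 by itself in 1 to 4 s, damped. Guard about 0.75 kg; 1 to 2 N upward at the grip raises it
- guard_grip (a point): middle of the black round grip sleeve (22 mm diameter, 60 mm long, ending 260 mm from the hinge) at the arm's free end, 230 mm from the hinge; lowered it is 90 mm above the bare bench. The 14 mm square aluminium arm lies on a wooden rest 42 mm inboard; a plate 40 mm wide hangs 59 mm below the arm over the lane; a steel counterweight, 42 mm across, stands on a 92 mm rod above the hinge
- offcut_center (a point): centre of the loose pale wood block, 80 mm long (lying along the lane), 42 wide, 36 high, about 0.1 kg, flat on the lane floor on the robot's side of the guard, centre 30 mm above the bench; at the start the centre is 57 to 73 mm before the jig origin, and 20 mm past it when against the end stop
- screw_tin: open round tin of screws, 66 mm across, 32 high, standing on the jig's base just left of the lane; origin under its centre
- wrench: steel adjustable wrench, 190x40x10 mm, lying near the front edge left of the jig's lane; origin under the centre
- sanding_block: black and grey sanding block, 110x58x30 mm, lying right of the jig; origin under the centre
- hammer: claw hammer, 294x148x28 mm, lying at the right; origin under the centre
- spanner_1: small steel spanner, 161x31x8 mm, lying at the right; origin under the centre
- tape_measure: orange tape measure, 32x93x64 mm, at the far right; origin under the centre
Not all that is in view belongs to the job. What is shaped like the part that bears offcut_center but green or red is not meant.

How it is judged:
On the way, in this order (a step that is already met when the one before it is completed fails the run):
1. the guard arm is raised past its balance point, nearly upright, while the offcut still waits outside (value of joint guard above 1.45 rad and x of offcut_center in the frame of jig below -0.02 m), for 0.4 s.
2. the offcut is at the end stop with the guard still raised (value of joint guard above 1.45 rad and x of offcut_center in the frame of jig above 0.016 m), for 0.2 s.
At the end, for the whole second after the job is handed in: the guard arm stands raised on its own (joint above 1.45 rad) and the offcut lies flat in the lane within 4 mm of the end stop, with the hand clear (all of step 2 and x of offcut_center in the frame of jig below 0.024 m and y of offcut_center in the frame of jig between -0.008 and 0.008 m and angle between offcut_center's own z axis and vertical below 0.08 rad and height (world z) of offcut_center below 0.036 m); the robot touches nothing.
It fails at once if the offcut is lifted, carried or tipped (height (world z) of offcut_center above 0.042 m or angle between offcut_center's own z axis and vertical above 0.3 rad).
It fails at once if a bystander (tin, wrench, sanding block, hammer, spanner, tape measure) is moved more than 20 mm (distance of any of screw_tin, wrench, sanding_block, hammer, spanner_1, tape_measure from where it was at the start of the episode above 0.02 m).
It also fails if it takes over 51 s, if anything falls off the work surface, if the arm or the gripper's body presses on something with over 40 N, if the wrist force passes 120 N, or if a joint passes its speed limit or range.

## Working session

There is one attempt and no reset: what is moved stays moved. The work goes in short steps, Python scripts to look and compute and a tool call to move; the robot and the scene stay as the last step left them, time stands still between calls to the robot, and variables do not carry over. Pictures are saved under pics/ and viewed, and the job is handed in when it is done.

Besides the shell and the picture viewer there is one more tool, called after "Request:" as a command line: name --argument value ..., lists and objects as JSON in quotes. arm_command: Moves the arm, as the interface text tells. Its arguments: {"type":"object","properties":{"steps":{"type":"array","items":{"type":"object","properties":{"twist":{"type":"array","items":{"type":"number"}},"xyz":{"type":"array","items":{"type":"number"}},"jaw":{"type":"number"}}}},"grip_force":{"type":"number"}},"required":["steps"]}

```bash
mkdir -p pics; ls; cat > h.py <<'E'
import numpy as np, cv2
from bench import arm
def save(im,n): cv2.imwrite('pics/'+n,im['pixels'])
def ray(im,px):
    p=cv2.undistortPoints(np.array([[px]],float),im['camera_matrix'],np.array(im['distortion'],float))[0,0]
    R=np.array(im['R']);t=np.array(im['t'])
    return -R.T@t, R.T@np.array([p[0],p[1],1.])
def atz(im,px,z):
    c,d=ray(im,px); return c+d*(z-c[2])/d[2]
def proj(im,X):
    R=np.array(im['R']);t=np.array(im['t'])
    return cv2.projectPoints(np.array(X,float).reshape(-1,3),cv2.Rodrigues(R)[0],t,im['camera_matrix'],np.array(im['distortion'],float))[0].reshape(-1,2)
E
python3 - <<'E'
from h import *
np.set_printoptions(precision=4,suppress=True)
for n in ['scene','top','wrist']:
    im=arm.get_image(n); im['camera_matrix']=np.array(im['camera_matrix']); save(im,n+'0.png'); print(n, -np.array(im['R']).T@np.array(im['t']))
    if n!='wrist':
        for q,z in [('offcut_center',.048),('screw_tin',.032),('guard_grip',.09),('jig',0.01),('guard',.09),('wrench',.01),('sanding_block',.03)]:
            for r in arm.boxes_of(n,q)[:3]: print(n,q,round(r['conf'],2),r['centre'],atz(im,r['centre'],z))
s=arm.read_state();print(s['time'],s['position'],s['tool_rot'],s['ft_force'])
print(arm.tcp_to_tips)
E
```

```text
pics
scene [-0.0959 -0.4881  0.9671]
scene offcut_center 0.94 [339.4, 237.9] [ 0.5479 -0.001   0.048 ]
scene offcut_center 0.79 [282.8, 255.6] [0.398  0.0763 0.048 ]
scene offcut_center 0.59 [260.3, 209.6] [0.4822 0.2512 0.048 ]
scene screw_tin 0.56 [236.5, 205.0] [0.4585 0.3353 0.032 ]
scene jig 0.88 [262.4, 196.3] [0.5528 0.3203 0.01  ]
scene guard 0.75 [269.8, 185.9] [0.5452 0.2685 0.09  ]
scene wrench 0.62 [225.5, 242.5] [0.3447 0.2621 0.01  ]
scene sanding_block 0.96 [373.6, 269.4] [ 0.5322 -0.1335  0.03  ]
top [0.3698 0.0036 1.3844]
top offcut_center 0.9 [321.6, 213.7] [0.5473 0.0022 0.048 ]
top offcut_center 0.85 [219.0, 234.8] [0.4916 0.2547 0.048 ]
top offcut_center 0.59 [286.8, 264.9] [0.4199 0.0857 0.048 ]
top screw_tin 0.63 [182.7, 241.2] [0.4757 0.3489 0.032 ]
top screw_tin 0.63 [488.8, 295.6] [ 0.3508 -0.4159  0.032 ]
top guard_grip 0.77 [194.5, 211.4] [0.5435 0.3081 0.09  ]
top guard_grip 0.56 [488.1, 295.5] [ 0.3518 -0.3963  0.09  ]
top jig 0.94 [204.6, 215.0] [0.5452 0.3005 0.01  ]
top guard 0.64 [189.5, 209.2] [0.5487 0.3204 0.09  ]
top wrench 0.62 [198.5, 296.1] [0.3392 0.3095 0.01  ]
top sanding_block 0.72 [374.2, 219.2] [ 0.5377 -0.1294  0.03  ]
top sanding_block 0.58 [430.1, 248.0] [ 0.4675 -0.2694  0.03  ]
wrist [0.0583 0.5528 0.3852]
0.85 [0.1397 0.532  0.2267] [[ 0.      0.254   0.9672]
 [ 0.      0.9672 -0.254 ]
 [-1.      0.0001  0.    ]] [-0.0284 -0.3719  0.4206]
0.008
```

```bash
python3 - <<'E'
import cv2
a=cv2.imread('pics/top0.png')[120:340,100:420]; cv2.imwrite('pics/top0c.png',cv2.resize(a,None,fx=2.5,fy=2.5,interpolation=cv2.INTER_CUBIC))
a=cv2.imread('pics/scene0.png')[100:320,160:440]; cv2.imwrite('pics/scene0c.png',cv2.resize(a,None,fx=2.7,fy=2.7,interpolation=cv2.INTER_CUBIC))
E
```

```text
(no output)
```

View pics/top0c.png

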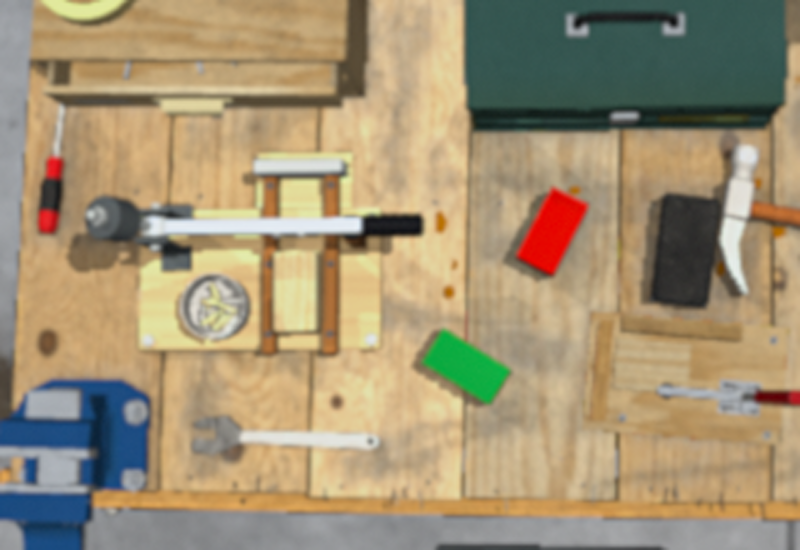

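View pics/scene0c.png

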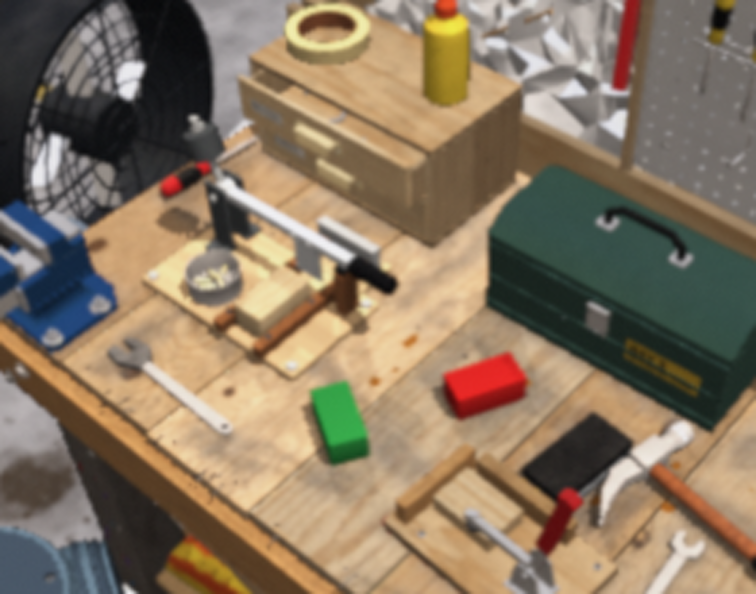

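View pics/wrist0.png

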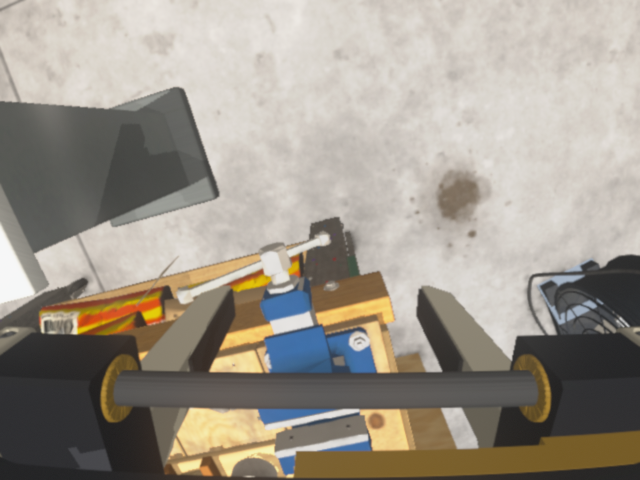

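View pics/scene0.png

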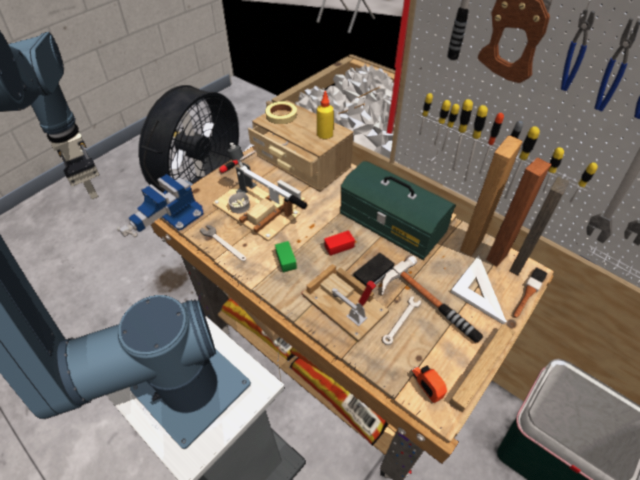

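```bash
python3 - <<'E'
from h import *
np.set_printoptions(precision=4,suppress=True)
im=arm.get_image('top')
f=lambda p,z:atz(im,(100+p[0]/2.5,120+p[1]/2.5),z)
for n,p,z in [('lrail near',(268,352),.03),('rrail near',(330,353),.03),('lrail far',(271,178),.03),('rrail far',(330,178),.03),('base nl',(139,350),.012),('base nr',(380,350),.012),('armL',(165,226),.097),('grip near',(365,225),.095),('grip end',(422,224),.095),('stop L',(254,173),.048),('stop R',(346,173),.048),('block near l',(276,331),.048),('block near r',(319,331),.048),('block far',(298,251),.048),('tin',(214,307),.032),('red',(553,231),.036)]: print(n,f(p,z))
im=arm.get_image('scene')
f=lambda p,z:atz(im,(160+p[0]/2.7,100+p[1]/2.7),z)
for n,p,z in [('base near r',(293,376),.012),('base nl',(145,280),.012),('grip end',(393,284),.09),('rrail near',(262,345),.03)]: print(n,f(p,z))
# rail mid line in each; segments for offcut
for c in ['top','scene']:
    for r in arm.silhouettes(c,'offcut_center'):
        print(c,r['conf'],r['centre'],r['region'].sum())
print(arm.read_state()['time'])
E
```

```text
lrail near [0.4277 0.2858 0.03  ]
rrail near [0.4277 0.2236 0.03  ]
lrail far [0.6033 0.2886 0.03  ]
rrail far [0.604  0.2287 0.03  ]
base nl [0.4283 0.4223 0.012 ]
base nr [0.4323 0.1759 0.012 ]
armL [0.5442 0.3758 0.097 ]
grip near [0.5476 0.1829 0.095 ]
grip end [0.5493 0.1283 0.095 ]
stop L [0.6051 0.3021 0.048 ]
stop R [0.606  0.2098 0.048 ]
block near l [0.4477 0.2748 0.048 ]
block near r [0.4484 0.2321 0.048 ]
block far [0.5274 0.2553 0.048 ]
tin [0.4718 0.3414 0.032 ]
red [0.5522 0.0033 0.036 ]
base near r [0.4346 0.1731 0.012 ]
base nl [0.4272 0.4136 0.012 ]
grip end [0.5531 0.1302 0.09  ]
rrail near [0.4344 0.2184 0.03  ]
top 0.98 [288.4, 267.7] 617
top 0.87 [220.0, 237.9] 596
top 0.7 [322.4, 212.7] 548
scene 0.97 [259.2, 211.1] 442
scene 0.88 [339.3, 240.1] 552
scene 0.75 [282.5, 254.9] 415
scene 0.35 [270.5, 183.4] 803
1.05
```

```bash
cat >> h.py <<'E'
from scipy.spatial.transform import Rotation as Ro
def sim(rows,p=None,R=None):
    s=arm.read_state()
    p=np.array(s['position'] if p is None else p); R=np.array(s['tool_rot'] if R is None else R)
    for tw,x in rows:
        p=p+R@np.array(x)/100; R=R@Ro.from_rotvec(np.radians(tw)).as_matrix()
        print(p.round(4),R[:,0].round(3),R[:,1].round(3))
    return p,R
E
python3 - <<'E'
from h import *
sim([([-7.85,0,0],[-1,0,0]),([-7.85,0,0],[-1,0,0])]+[([0,0,0],[0,-4.2,3])]*8+[([0,-7.1,0],[1,-.4,0])]*0)
E
```

```text
[0.1397 0.532  0.2367] [ 0.  0. -1.] [0.12  0.993 0.   ]
[0.1397 0.532  0.2467] [ 0.  0. -1.] [-0.017  1.     0.   ]
[0.1704 0.4905 0.2467] [ 0.  0. -1.] [-0.017  1.     0.   ]
[0.2011 0.449  0.2466] [ 0.  0. -1.] [-0.017  1.     0.   ]
[0.2318 0.4075 0.2466] [ 0.  0. -1.] [-0.017  1.     0.   ]
[0.2626 0.3661 0.2466] [ 0.  0. -1.] [-0.017  1.     0.   ]
[0.2933 0.3246 0.2466] [ 0.  0. -1.] [-0.017  1.     0.   ]
[0.324  0.2831 0.2466] [ 0.  0. -1.] [-0.017  1.     0.   ]
[0.3547 0.2416 0.2466] [ 0.  0. -1.] [-0.017  1.     0.   ]
[0.3854 0.2002 0.2466] [ 0.  0. -1.] [-0.017  1.     0.   ]
```

Request:
arm_command --steps '[{"twist": [-7.85,0,0],"xyz": [-1,0,0],"jaw": 0},{"twist": [-7.85,0,0],"xyz": [-1,0,0],"jaw": 0},{"xyz": [0,-4,3],"jaw": 0},{"xyz": [0,-4,3],"jaw": 0},{"xyz": [0,-4,3],"jaw": 0},{"xyz": [0,-4,3],"jaw": 0},{"xyz": [0,-4,3],"jaw": 0},{"xyz": [0,-4,3],"jaw": 0},{"xyz": [0,-4,3],"jaw": 0},{"xyz": [0,-4,3],"jaw": 0}]'

```text
invalid input
```

Request:
arm_command --steps '[{"twist": [-7.85,0,0],"xyz": [-1,0,0],"jaw": 0},{"twist": [-7.85,0,0],"xyz": [-1,0,0],"jaw": 0},{"twist": [0,0,0],"xyz": [0,-4,3],"jaw": 0},{"twist": [0,0,0],"xyz": [0,-3.9,3],"jaw": 0},{"twist": [0,0,0],"xyz": [0,-3.9,3],"jaw": 0},{"twist": [0,0,0],"xyz": [0,-3.9,3],"jaw": 0},{"twist": [0,0,0],"xyz": [0,-3.9,3],"jaw": 0},{"twist": [0,0,0],"xyz": [0,-3.9,3],"jaw": 0},{"twist": [0,0,0],"xyz": [0,-3.9,3],"jaw": 0},{"twist": [0,0,0],"xyz": [0,-3.9,3],"jaw": 0}]'

```text
time: 2.05
position: [0.386, 0.2215, 0.247]
tool_rot: [[0.001, -0.017, 1.0], [0.0, 1.0, 0.017], [-1.0, 0.0, 0.001]]
ft_force: [0.7, 0.6, 1.6]
width: 0.19
```

Now tilt, going to about (0.441, 0.157, 0.14).

```bash
python3 - <<'E'
from h import *
p,R=sim([([0,-7.14,0],[0,-1,0])]*7)
d=np.array([.441,.1575,.135])-p; print(R.T@d*100)
E
```

```text
[0.3861 0.2115 0.247 ] [ 0.125  0.003 -0.992] [-0.017  1.     0.   ]
[0.3863 0.2015 0.247 ] [ 0.248  0.005 -0.969] [-0.017  1.     0.   ]
[0.3865 0.1915 0.247 ] [ 0.366  0.007 -0.931] [-0.017  1.     0.   ]
[0.3866 0.1815 0.247 ] [ 0.479  0.009 -0.878] [-0.017  1.     0.   ]
[0.3868 0.1715 0.247 ] [ 0.584  0.01  -0.812] [-0.017  1.     0.   ]
[0.387  0.1615 0.247 ] [ 0.681  0.012 -0.733] [-0.017  1.     0.   ]
[0.3872 0.1515 0.247 ] [ 0.766  0.013 -0.642] [-0.017  1.     0.   ]
[11.32677798  0.50492409 -5.11910929]
```

Request:
arm_command --steps '[{"twist": [0,-7.14,0],"xyz": [0,-0.9,0],"jaw": 0},{"twist": [0,-7.14,0],"xyz": [0,-0.9,0],"jaw": 0},{"twist": [0,-7.14,0],"xyz": [0,-0.9,0],"jaw": 0},{"twist": [0,-7.14,0],"xyz": [0,-0.9,0],"jaw": 0},{"twist": [0,-7.14,0],"xyz": [0,-0.9,0],"jaw": 0},{"twist": [0,-7.14,0],"xyz": [0,-0.9,0],"jaw": 0},{"twist": [0,-7.14,0],"xyz": [0,-0.9,0],"jaw": 0},{"twist": [0,0,0],"xyz": [0,0,0],"jaw": 0}]'

```text
time: 2.85
position: [0.3842, 0.1584, 0.2441]
tool_rot: [[0.745, -0.011, 0.667], [0.003, 1.0, 0.012], [-0.667, -0.007, 0.745]]
ft_force: [0.2, -0.3, -0.9]
width: 0.007
```

```bash
python3 - <<'E'
from h import *
s=arm.read_state(); print(s['position'],s['q'],s['dq']); R=np.array(s['tool_rot'])
d=np.array([.441,.1575,.135])-s['position']; print(R.T@d*100)
im=arm.get_image('wrist'); save(im,'w1.png')
E
```

```text
[0.38423354 0.15837799 0.24410806] [ 0.33042788 -0.3822176   2.388087   -0.66039506  0.39965223 -0.73749195] [-0.00748986  0.03500813 -0.1318872   0.26374544  0.08758167 -0.26850285]
[11.50617729 -0.07090578 -4.34517653]
```

View pics/w1.png

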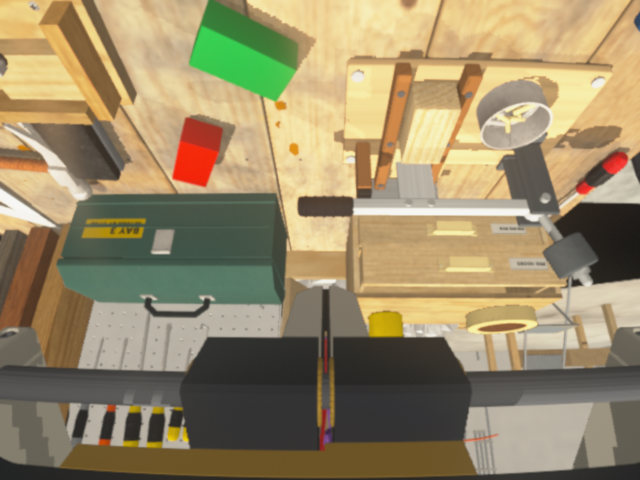

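```bash
python3 - <<'E'
from h import *
im=arm.get_image('wrist')
print(proj(im,[[.5488,.1265,.09],[.5478,.1865,.09],[.5466,.2565,.09],[.526,.235,.012],[.5485,.1565,.09]]))
print(arm.get_image and arm.read_state()['position'])
E
```

```text
[[294.65026864 202.73327779]
 [350.53669947 202.82569152]
 [415.58528869 203.07599007]
 [393.60674771 133.08968678]
 [322.57163156 202.85921646]]
[0.38743232 0.15987257 0.24750052]
```

Request:
arm_command --steps '[{"twist": [0,0,0],"xyz": [2,0,-1],"jaw": 0},{"twist": [0,0,0],"xyz": [2,0,-1],"jaw": 0},{"twist": [0,0,0],"xyz": [2.5,0,-1],"jaw": 0},{"twist": [0,0,0],"xyz": [2.5,0,-0.8],"jaw": 0},{"twist": [0,0,0],"xyz": [2.5,0,-0.8],"jaw": 0},{"twist": [0,0,0],"xyz": [0,0,0],"jaw": 0},{"twist": [0,0,0],"xyz": [0,0,0],"jaw": 0}]'

```text
time: 3.65
position: [0.4353, 0.1635, 0.1762]
tool_rot: [[0.715, 0.0, 0.699], [-0.009, 1.0, 0.009], [-0.699, -0.012, 0.715]]
ft_force: [-0.2, 0.8, -0.1]
width: 0.006
```

```bash
python3 - <<'E'
from h import *
s=arm.read_state(); print(s['position'],s['q'],s['dq']); R=np.array(s['tool_rot'])
d=np.array([.441,.1575,.135])-s['position']; print(R.T@d*100)
E
```

```text
[0.43528907 0.16348935 0.17618619] [ 0.27976248 -0.1195014   2.40756242 -1.21557125  0.22133472 -0.1735819 ] [ 0.00487127 -0.02795394  0.03228699 -0.01807773 -0.00640482  0.01697382]
[ 3.29187493 -0.54818269 -2.55165537]
```

Request:
arm_command --steps '[{"twist": [0,0,0],"xyz": [0,0,0],"jaw": 0},{"twist": [0,0,0],"xyz": [0,0,0],"jaw": 0}]'

```text
time: 3.85
position: [0.4337, 0.1635, 0.176]
tool_rot: [[0.715, -0.001, 0.699], [-0.008, 1.0, 0.009], [-0.699, -0.012, 0.715]]
ft_force: [0.4, 0.6, -0.2]
width: 0.005
```

```bash
cat > fk.py <<'E'
import numpy as np
from scipy.optimize import least_squares
Rz=lambda a:np.array([[np.cos(a),-np.sin(a),0],[np.sin(a),np.cos(a),0],[0,0,1.]])
Ry=lambda a:np.array([[np.cos(a),0,np.sin(a)],[0,1,0],[-np.sin(a),0,np.cos(a)]])
def fk(q,P):
    h,a0,L1,a2,L2,Lt=P
    R=Rz(q[0]);p=np.array([0,0,h])+R@[a0,0,0]
    R=R@Ry(q[1]);p=p+R@[0,0,L1]
    R=R@Ry(q[2]);p=p+R@[a2,0,L2]
    R=R@Rz(q[3])@Ry(q[4]);p=p+R@[0,0,Lt]
    return p,R@Rz(q[5])
E
python3 - <<'E'
from h import *; from fk import *
np.set_printoptions(precision=4,suppress=True)
s=arm.read_state()
D=[([1.111,.259,1.535,0,1.348,-.203],[.14,.532,.227]),
([0.33042788,-0.3822176,2.388087,-0.66039506,0.39965223,-0.73749195],[0.38423354,0.15837799,0.24410806]),
([0.27976248,-0.1195014,2.40756242,-1.21557125,0.22133472,-0.1735819],[0.43528907,0.16348935,0.17618619]),(s['q'],s['position'])]
f=lambda P:np.concatenate([fk(q,P)[0]-p for q,p in D])
r=least_squares(f,[.2,0,.4,0,.4,.25]); print(r.x,r.fun)
print(fk(s['q'],r.x)[1],'\n',s['tool_rot'])
E
```

```text
[-0.0419  0.4559  0.0962 -0.1041  0.0319 -0.1068] [ 0.0973 -0.0528  0.0253  0.0023  0.0012 -0.0446  0.0043 -0.0143  0.0095
  0.0056 -0.0143  0.0097]
[[ 0.0012 -0.6987  0.7154]
 [-0.9999 -0.0094 -0.0076]
 [ 0.012  -0.7154 -0.6986]] 
 [[ 0.7154 -0.0012  0.6987]
 [-0.0076  0.9999  0.0094]
 [-0.6986 -0.012   0.7154]]
```

```bash
cat > fk.py <<'E'
import numpy as np
from scipy.optimize import least_squares
Rz=lambda a:np.array([[np.cos(a),-np.sin(a),0],[np.sin(a),np.cos(a),0],[0,0,1.]])
Ry=lambda a:np.array([[np.cos(a),0,np.sin(a)],[0,1,0],[-np.sin(a),0,np.cos(a)]])
C=np.array([[0,0,1.],[0,1,0],[-1,0,0]])
def fk(q,P):
    h,d,L1,a2,L2,Lt=P
    R=Rz(q[0]);p=np.array([0,0,h])+R@[0,d,0]
    R=R@Ry(q[1]);p=p+R@[0,0,L1]
    R=R@Ry(q[2]);p=p+R@[a2,0,L2]
    R=R@Rz(q[3])@Ry(q[4]);p=p+R@[0,0,Lt]
    R=R@Rz(q[5]);return p,R
E
python3 - <<'E'
from h import *; from fk import *
np.set_printoptions(precision=4,suppress=True)
s=arm.read_state()
D=[([1.111,.259,1.535,0,1.348,-.203],[.1397,.532,.2267]),
([0.33042788,-0.3822176,2.388087,-0.66039506,0.39965223,-0.73749195],[0.38423354,0.15837799,0.24410806]),
([0.27976248,-0.1195014,2.40756242,-1.21557125,0.22133472,-0.1735819],[0.43528907,0.16348935,0.17618619]),(s['q'],s['position'])]
f=lambda P:np.concatenate([fk(q,P)[0]-p for q,p in D])
for g in [[.2,.1,.4,0,.4,.25],[.3,.1,.3,.1,.3,.1],[.1,.1,.5,0,.3,.3]]:
    r=least_squares(f,g); print(r.x,r.cost); print(r.fun)
E
```

```text
[0.2215 0.1108 0.5341 0.0599 0.4259 0.3585] 1.503195659239601e-08
[ 0.0001 -0.     -0.0001 -0.      0.      0.0001 -0.      0.      0.
 -0.      0.      0.    ]
[0.2215 0.1108 0.5341 0.0599 0.4259 0.3585] 1.50319565933269e-08
[ 0.0001 -0.     -0.0001 -0.      0.      0.0001 -0.      0.      0.
 -0.      0.      0.    ]
[0.2215 0.1108 0.5341 0.0599 0.4259 0.3585] 1.503195659075166e-08
[ 0.0001 -0.     -0.0001 -0.      0.      0.0001 -0.      0.      0.
 -0.      0.      0.    ]
```

```bash
cat >> fk.py <<'E'
P=np.array([0.2215,0.1108,0.5341,0.0599,0.4259,0.3585])
LO=np.array([-3.14,-0.91,0.19,-1.22,0.22,-3.12]);HI=np.array([3.14,2.08,2.58,4.36,2.71,3.12])
def tool(q):
    p,M=fk(q,P); return p,np.stack([M[:,2],-M[:,0],-M[:,1]],1)
def ik(p,R,q0):
    f=lambda q:np.concatenate([(tool(q)[0]-p)*5,(tool(q)[1]-R).ravel()])
    r=least_squares(f,np.clip(q0,LO+.01,HI-.01),bounds=(LO,HI)); return r.x,np.abs(r.fun).max()
def pose(tilt,yaw,roll=0):
    # tilt from down toward heading
    x=np.array([np.sin(tilt)*np.cos(yaw),np.sin(tilt)*np.sin(yaw),-np.cos(tilt)]);y=np.array([-np.sin(yaw),np.cos(yaw),0]);R=np.stack([x,y,np.cross(x,y)],1)
    return R@Rz(0) if roll==0 else R@np.array([[1,0,0],[0,np.cos(roll),-np.sin(roll)],[0,np.sin(roll),np.cos(roll)]])
E
cat > t.py <<'E'
from fk import *
np.set_printoptions(precision=2,suppress=True)
H=np.array([.5466-.13*.018,.3865,.09])
for tilt in [30,40,45,50,60]:
  for yaw in [-20,-10,0,10,20]:
    R=pose(np.radians(tilt),np.radians(yaw)); out=[];d=R[:,0];n=R[:,2]
    for th in [0,.3,.6,.9,1.0]:
        S=H+np.array([.018*.23*np.cos(th),-.23*np.cos(th),.23*np.sin(th)])
        t=S-n*.022+d*.007
        best=min((ik(t,R,q0) for q0 in ([.25,0,2.2,0,.6,-.2],[.25,.3,1.6,0,.6,0])),key=lambda r:r[1]); out.append(best[1])
    print(tilt,yaw,np.array(out).round(3),best[0])
E
python3 t.py
```

```text
30 -20 [0. 0. 0. 0. 0.] [ 0.51  0.16  1.69 -0.47  0.99 -0.52]
30 -10 [0. 0. 0. 0. 0.] [ 0.45  0.1   1.75 -0.39  0.89 -0.76]
30 0 [0. 0. 0. 0. 0.] [ 0.39  0.06  1.8  -0.26  0.81 -1.05]
30 10 [0. 0. 0. 0. 0.] [ 0.31  0.03  1.83 -0.1   0.77 -1.39]
30 20 [0. 0. 0. 0. 0.] [ 0.22  0.01  1.85  0.09  0.76 -1.75]
40 -20 [0.04 0.   0.   0.   0.  ] [ 0.59  0.15  1.79 -0.73  0.89 -0.25]
40 -10 [0.05 0.   0.   0.   0.  ] [ 0.52  0.09  1.87 -0.66  0.73 -0.47]
40 0 [0.07 0.02 0.   0.   0.  ] [ 0.43  0.03  1.93 -0.5   0.59 -0.8 ]
40 10 [0.06 0.03 0.   0.   0.  ] [ 0.32 -0.02  1.98 -0.2   0.5  -1.28]
40 20 [0.06 0.   0.   0.   0.  ] [ 0.2  -0.04  2.    0.19  0.5  -1.85]
45 -20 [0.09 0.02 0.   0.   0.  ] [ 0.63  0.16  1.84 -0.89  0.86 -0.09]
45 -10 [0.1  0.03 0.   0.   0.  ] [ 0.56  0.09  1.93 -0.85  0.68 -0.28]
45 0 [0.11 0.04 0.   0.   0.  ] [ 0.46  0.02  2.   -0.71  0.5  -0.59]
45 10 [0.11 0.06 0.02 0.   0.  ] [ 0.33 -0.03  2.05 -0.32  0.36 -1.15]
45 20 [0.11 0.04 0.   0.   0.  ] [ 0.2  -0.06  2.08  0.31  0.36 -1.97]
50 -20 [0.14 0.07 0.01 0.   0.  ] [ 0.66  0.18  1.89 -1.05  0.85  0.08]
50 -10 [0.15 0.09 0.03 0.   0.  ] [ 0.59  0.1   1.98 -1.07  0.65 -0.05]
50 0 [0.15 0.09 0.03 0.   0.  ] [ 0.48  0.03  2.06 -1.01  0.43 -0.28]
50 10 [0.19 0.08 0.08 0.02 0.  ] [ 0.34 -0.03  2.12 -0.61  0.23 -0.87]
50 20 [0.15 0.09 0.02 0.   0.  ] [ 0.19 -0.07  2.15  0.59  0.23 -2.25]
60 -20 [0.22 0.18 0.13 0.07 0.06] [ 0.72  0.22  1.91 -1.22  0.9   0.27]
60 -10 [0.27 0.21 0.15 0.1  0.09] [ 0.62  0.12  2.   -1.22  0.68  0.11]
60 0 [0.27 0.21 0.14 0.1  0.09] [ 0.49  0.02  2.09 -1.22  0.41 -0.08]
60 10 [0.28 0.21 0.14 0.09 0.08] [ 0.39 -0.03  2.15 -1.22  0.22 -0.23]
60 20 [0.27 0.2  0.13 0.07 0.06] [ 0.12 -0.08  2.23  1.43  0.22 -3.12]
```

```bash
cat > t.py <<'E'
from fk import *
np.set_printoptions(precision=2,suppress=True)
H=np.array([.5466-.13*.018,.3865,.09])
rng=np.random.default_rng(0)
for tilt in [45,55,65]:
  for yaw in [30,45,60,75,90,105]:
   for roll in [0,90]:
    R=pose(np.radians(tilt),np.radians(yaw),np.radians(roll)); out=[];d=R[:,0];n=pose(np.radians(tilt),np.radians(yaw))[:,2];qs=[]
    for th in [0,.5,1.0]:
        S=H+np.array([.018*.23*np.cos(th),-.23*np.cos(th),.23*np.sin(th)])
        t=S-n*.03+d*.007
        best=min((ik(t,R,q0) for q0 in ([.25,.3,1.6,1.5,1,-.2],[.0,.3,1.6,1.0,.6,1.5],[-.3,.3,1.6,1.5,1,-1.8])),key=lambda r:r[1]); out.append(best[1]);qs.append(best[0])
    print(tilt,yaw,roll,np.array(out).round(3),qs[0],qs[-1])
E
python3 t.py
```

```text
45 30 0 [0. 0. 0.] [-0.29  0.32  2.38  1.83  0.56  2.19] [ 0.05 -0.07  2.1   0.74  0.5  -2.59]
45 30 90 [0. 0. 0.] [-0.29  0.32  2.38  1.83  0.56 -2.52] [ 0.05 -0.07  2.1   0.74  0.5  -1.02]
45 45 0 [0. 0. 0.] [-0.41  0.37  2.28  1.41  0.73  2.3 ] [-0.11 -0.02  2.05  0.91  0.78 -3.03]
45 45 90 [0. 0. 0.] [-0.41  0.37  2.28  1.41  0.73 -2.41] [-0.11 -0.02  2.05  0.91  0.78 -1.46]
45 60 0 [0. 0. 0.] [-0.45  0.43  2.13  1.12  0.9   2.34] [-0.2   0.08  1.95  0.9   1.03  3.01]
45 60 90 [0. 0. 0.] [-0.45  0.43  2.13  1.12  0.9  -2.37] [-0.2   0.08  1.95  0.9   1.03 -1.7 ]
45 75 0 [0. 0. 0.] [-0.44  0.51  1.96  0.91  1.08  2.34] [-0.23  0.19  1.81  0.84  1.25  2.84]
45 75 90 [0. 0. 0.] [-0.44  0.51  1.96  0.91  1.08 -2.37] [-0.23  0.19  1.81  0.84  1.25 -1.87]
45 90 0 [0. 0. 0.] [-0.4   0.59  1.79  0.76  1.25  2.31] [-0.22  0.31  1.65  0.77  1.44  2.71]
45 90 90 [0. 0. 0.] [-0.4   0.59  1.79  0.76  1.25 -2.4 ] [-0.22  0.31  1.65  0.77  1.44 -2.  ]
45 105 0 [0. 0. 0.] [-0.34  0.67  1.61  0.63  1.42  2.26] [-0.18  0.43  1.47  0.7   1.62  2.6 ]
45 105 90 [0. 0. 0.] [-0.34  0.67  1.61  0.63  1.
[... 1649 characters left out ...]
0.19  2.15  1.35  1.16  2.45]
65 60 90 [0. 0. 0.] [-0.61  0.68  2.2   1.37  1.17 -2.85] [-0.36  0.19  2.15  1.35  1.16 -2.26]
65 75 0 [0. 0. 0.] [-0.57  0.72  1.98  1.11  1.3   2.  ] [-0.37  0.32  1.96  1.17  1.36  2.45]
65 75 90 [0. 0. 0.] [-0.57  0.72  1.98  1.11  1.3  -2.71] [-0.37  0.32  1.96  1.17  1.36 -2.26]
65 90 0 [0. 0. 0.] [-0.5   0.79  1.77  0.93  1.46  2.08] [-0.33  0.45  1.75  1.03  1.56  2.44]
65 90 90 [0. 0. 0.] [-0.5   0.79  1.77  0.93  1.46 -2.63] [-0.33  0.45  1.75  1.03  1.56 -2.27]
65 105 0 [0. 0. 0.] [-0.42  0.86  1.55  0.78  1.64  2.12] [-0.27  0.57  1.53  0.92  1.75  2.43]
65 105 90 [0. 0. 0.] [-0.42  0.86  1.55  0.78  1.64 -2.6 ] [-0.27  0.57  1.53  0.92  1.75 -2.28]
```

```bash
cat >> h.py <<'E'
import fk as F
LIM=np.array([2.57,2.57,3.14,3.14,3.14,3.14])*.07
def plan(rows,p=None,R=None,q=None):
    s=arm.read_state()
    p=np.array(s['position'] if p is None else p); R=np.array(s['tool_rot'] if R is None else R);q=np.array(s['q'] if q is None else q)
    for tw,x in rows:
        p=p+R@np.array(x)/100; R=R@Ro.from_rotvec(np.radians(tw)).as_matrix()
        q2,e=F.ik(p,R,q); print(p.round(4),R[:,0].round(2),R[:,1].round(2),q2.round(2),'err',round(e,3),'sp',round((np.abs(q2-q)/LIM).max(),2)); q=q2
    return p,R,q
E
python3 - <<'E'
from h import *
p,R,q=plan([([0,6.5,0],[-1.2,-.4,0])]*7+[([8.4,0,0],[-.3,-.8,0])]*3)
p,R,q=plan([([8.5,0,0],[-0.3,0,0])]*13,p,R,q)
p,R,q=plan([([0,7.86,0],[0,0,0])]*7,p,R,q)
d=R[:,0];n=-R[:,2]
print(n, p)
E
```

```text
[0.4252 0.1596 0.1844] [ 0.63 -0.01 -0.78] [-0.    1.   -0.01] [ 0.24 -0.17  2.33 -0.48  0.35 -0.94] err 0.0 sp 3.5
[0.4176 0.1557 0.1937] [ 0.54 -0.01 -0.84] [-0.    1.   -0.01] [ 0.2  -0.18  2.24 -0.23  0.54 -1.21] err 0.0 sp 1.22
[0.4111 0.1519 0.2039] [ 0.44 -0.01 -0.9 ] [-0.    1.   -0.01] [ 0.17 -0.17  2.15 -0.13  0.72 -1.33] err 0.0 sp 0.83
[0.4058 0.148  0.2147] [ 0.34 -0.01 -0.94] [-0.    1.   -0.01] [ 0.14 -0.15  2.06 -0.07  0.9  -1.4 ] err 0.0 sp 0.79
[0.4018 0.1441 0.2261] [ 0.23 -0.01 -0.97] [-0.    1.   -0.01] [ 0.11 -0.11  1.96 -0.04  1.06 -1.44] err 0.0 sp 0.74
[0.3991 0.1402 0.2378] [ 0.12 -0.01 -0.99] [-0.    1.   -0.01] [ 0.09 -0.06  1.87 -0.02  1.21 -1.47] err 0.0 sp 0.7
[0.3977 0.1364 0.2498] [ 0.   -0.01 -1.  ] [-0.    1.   -0.01] [ 0.07  0.    1.78 -0.01  1.36 -1.49] err 0.0 sp 0.67
[0.3977 0.1284 0.2528] [ 0.   -0.01 -1.  ] [ 0.14  0.99 -0.01] [ 0.05 -0.    1.78 -0.01  1.37 -1.37] err 0.0 sp 0.58
[0.3965 0.1205 0.2559] [ 0.   -0.01 -1.  ] [ 0.29  0.96 -0.01] [ 0.04 -0.01  1.78 -0.01  1.37 -1.24] err 0.0 sp 0.58
[0.3942 0.1129 0.259 ] [ 0.   -0.01 -1.  ] [ 0.42
[... 1770 characters left out ...]
-0.21  1.87  0.22  1.32  0.56] err 0.0 sp 0.65
[0.3941 0.1134 0.298 ] [ 0.29  0.27 -0.92] [ 0.7  -0.71  0.01] [-0.33 -0.28  1.96  0.37  1.28  0.39] err 0.0 sp 0.8
[0.3941 0.1134 0.298 ] [ 0.38  0.35 -0.86] [ 0.7  -0.71  0.01] [-0.49 -0.34  2.05  0.54  1.28  0.18] err 0.0 sp 0.93
[0.3941 0.1134 0.298 ] [ 0.46  0.43 -0.78] [ 0.7  -0.71  0.01] [-0.67 -0.38  2.15  0.69  1.34 -0.03] err 0.0 sp 0.99
[0.3941 0.1134 0.298 ] [ 0.53  0.5  -0.68] [ 0.7  -0.71  0.01] [-0.86 -0.4   2.24  0.83  1.43 -0.24] err 0.0 sp 1.02
[0.3941 0.1134 0.298 ] [ 0.59  0.57 -0.58] [ 0.7  -0.71  0.01] [-1.03 -0.39  2.33  0.92  1.53 -0.44] err 0.0 sp 0.96
[0.40727185 0.41071947 0.81574454] [0.39406135 0.11338876 0.29802216]
```

Request:
arm_command --steps '[{"twist": [0,2,0],"xyz": [-0.5,0,0],"jaw": 0},{"twist": [0,2,0],"xyz": [-0.5,0,0],"jaw": 0},{"twist": [0,2,0],"xyz": [-0.5,0,0],"jaw": 0},{"twist": [0,3,0],"xyz": [-1,0,0],"jaw": 0},{"twist": [0,3,0],"xyz": [-1,0,0],"jaw": 0},{"twist": [0,5,0],"xyz": [-1,-0.4,0],"jaw": 0},{"twist": [0,7,0],"xyz": [-1,-0.4,0],"jaw": 0},{"twist": [0,7,0],"xyz": [-1,-0.4,0],"jaw": 0},{"twist": [0,7,0],"xyz": [-1,-0.4,0],"jaw": 0},{"twist": [0,7,0],"xyz": [-1,-0.4,0],"jaw": 0},{"twist": [8.4,0,0],"xyz": [-0.5,-0.8,0],"jaw": 0},{"twist": [8.4,0,0],"xyz": [-0.5,-0.8,0],"jaw": 0}]'

```text
time: 5.05
position: [0.3934, 0.1271, 0.2568]
tool_rot: [[0.029, 0.296, 0.955], [-0.015, 0.955, -0.296], [-0.999, -0.006, 0.032]]
ft_force: [-0.4, 0.1, 0.1]
width: 0.007
```

Request:
arm_command --steps '[{"twist": [8.4,0,0],"xyz": [-0.4,0,0],"jaw": 0},{"twist": [8.4,0,0],"xyz": [-0.4,0,0],"jaw": 0},{"twist": [8.4,0,0],"xyz": [-0.4,0,0],"jaw": 0},{"twist": [8.4,0,0],"xyz": [-0.4,0,0],"jaw": 0},{"twist": [8.4,0,0],"xyz": [-0.4,0,0],"jaw": 0},{"twist": [8.4,0,0],"xyz": [-0.4,0,0],"jaw": 0},{"twist": [8.4,0,0],"xyz": [-0.4,0,0],"jaw": 0},{"twist": [8.4,0,0],"xyz": [-0.4,0,0],"jaw": 0},{"twist": [8.4,0,0],"xyz": [0,0,0],"jaw": 0},{"twist": [8.4,0,0],"xyz": [0,0,0],"jaw": 0},{"twist": [0,0,0],"xyz": [0,0,0],"jaw": 0},{"twist": [0,0,0],"xyz": [0,0,0],"jaw": 0}]'

```text
time: 6.25
position: [0.3915, 0.1279, 0.2887]
tool_rot: [[0.03, 0.982, -0.185], [-0.015, -0.185, -0.983], [-0.999, 0.032, 0.009]]
ft_force: [-0.1, -0.0, 0.1]
width: 0.005
```

```bash
python3 - <<'E'
from h import *
p,R,q=plan([([8.4,0,0],[0,1.5,1])]*4)
p,R,q=plan([([0,7.86,0],[1,.5,.0])]*7,p,R,q)
print('need',R.T@(np.array([.471,.078,.125])-p)*100)
E
```

```text
[0.4044 0.1153 0.2893] [ 0.03 -0.02 -1.  ] [ 0.94 -0.33  0.03] [ 0.03 -0.04  1.72 -0.02  1.43  0.36] err 0.0 sp 0.51
[0.4153 0.1009 0.2898] [ 0.03 -0.02 -1.  ] [ 0.89 -0.46  0.03] [-0.01 -0.02  1.71 -0.01  1.43  0.47] err 0.0 sp 0.5
[0.424  0.0851 0.2903] [ 0.03 -0.02 -1.  ] [ 0.81 -0.59  0.03] [-0.05 -0.02  1.7  -0.01  1.43  0.58] err 0.0 sp 0.49
[0.4303 0.0683 0.2907] [ 0.03 -0.02 -1.  ] [ 0.72 -0.7   0.03] [-0.09 -0.01  1.69 -0.01  1.43  0.69] err 0.0 sp 0.48
[0.4341 0.0646 0.2809] [ 0.12  0.08 -0.99] [ 0.72 -0.7   0.03] [-0.2  -0.07  1.78  0.11  1.32  0.55] err 0.0 sp 0.61
[0.439  0.062  0.2712] [ 0.22  0.18 -0.96] [ 0.72 -0.7   0.03] [-0.32 -0.12  1.88  0.25  1.24  0.38] err 0.0 sp 0.76
[0.4447 0.0603 0.2617] [ 0.31  0.27 -0.91] [ 0.72 -0.7   0.03] [-0.45 -0.15  1.97  0.42  1.19  0.19] err 0.0 sp 0.89
[0.4514 0.0595 0.2528] [ 0.39  0.36 -0.85] [ 0.72 -0.7   0.03] [-0.57 -0.16  2.05  0.59  1.17 -0.03] err 0.0 sp 0.98
[0.4588 0.0596 0.2445] [ 0.47  0.44 -0.77] [ 0.72 -0.7   0.03] [-0.69 -0.14  2.14  0.76  1.17 -0.25] err 0.0 sp 1.01
[0.4671 0.0605 0.2369] [ 0.53  0.51 -0.67] [ 0.72 -0.7   0.03] [-0.8  -0.09  2.22  0.92  1.2  -0.47] err 0.0 sp 1.0
[0.476  0.0622 0.2304] [ 0.59  0.58 -0.56] [ 0.72 -0.7   0.03] [-0.88 -0.01  2.29  1.05  1.25 -0.69] err 0.0 sp 0.98
need [ 6.57394202 -1.79258159  8.20790822]
```

Request:
arm_command --steps '[{"twist": [8.4,0,0],"xyz": [0,1.5,1],"jaw": 0},{"twist": [8.4,0,0],"xyz": [0,1.5,1],"jaw": 0},{"twist": [8.4,0,0],"xyz": [0,1.5,1],"jaw": 0},{"twist": [8.4,0,0],"xyz": [0,1.5,1],"jaw": 0},{"twist": [0,7,0],"xyz": [1,0.3,0],"jaw": 0},{"twist": [0,7,0],"xyz": [1,0.3,0],"jaw": 0},{"twist": [0,7,0],"xyz": [1,0.3,0],"jaw": 0},{"twist": [0,7,0],"xyz": [1,0.3,0],"jaw": 0},{"twist": [0,7,0],"xyz": [0.5,0,0],"jaw": 0},{"twist": [0,7,0],"xyz": [0.5,0,0],"jaw": 0},{"twist": [0,7,0],"xyz": [0.5,0,0],"jaw": 0},{"twist": [0,6,0],"xyz": [0.5,0,0],"jaw": 0}]'

```text
time: 7.45
position: [0.4545, 0.0719, 0.2372]
tool_rot: [[0.596, 0.712, -0.372], [0.574, -0.701, -0.423], [-0.562, 0.039, -0.826]]
ft_force: [0.0, -0.2, -0.2]
width: 0.004
```

```bash
python3 - <<'E'
from h import *
s=arm.read_state();R=np.array(s['tool_rot']);print(s['position'],R.round(3),s['q'],s['dq'])
v=R.T@(np.array([.471,.078,.125])-s['position'])*100
print('need',v)
p,R2,q=plan([([0,0,0],v/6)]*6)
d=R[:,0];n=-R[:,2]
S=np.array([.5485,.1555,.09]); t=S-n*.0335+d*.01
print(n,t,R.T@(t-p)*100)
plan([([0,0,0],R.T@(t-p)*100/6)]*6,p,R2,q)
E
```

```text
[0.45446204 0.07191468 0.23723019] [[ 0.596  0.712 -0.372]
 [ 0.574 -0.701 -0.423]
 [-0.562  0.039 -0.826]] [-0.92227642 -0.07458563  2.32952236  1.02683353  1.28764024 -0.68765228] [-0.71966564  0.57432154  0.599646    0.86631742  0.43441471 -1.60163064]
need [7.63838358 0.31785678 8.40330645]
[0.4572 0.0729 0.2185] [ 0.6   0.57 -0.56] [ 0.71 -0.7   0.04] [-0.91 -0.03  2.35  1.05  1.24 -0.75] err 0.0 sp 0.27
[0.46   0.0739 0.1998] [ 0.6   0.57 -0.56] [ 0.71 -0.7   0.04] [-0.9   0.02  2.38  1.08  1.2  -0.81] err 0.0 sp 0.29
[0.4627 0.075  0.1811] [ 0.6   0.57 -0.56] [ 0.71 -0.7   0.04] [-0.89  0.08  2.4   1.12  1.16 -0.88] err 0.0 sp 0.31
[0.4655 0.076  0.1624] [ 0.6   0.57 -0.56] [ 0.71 -0.7   0.04] [-0.88  0.14  2.41  1.16  1.12 -0.95] err 0.0 sp 0.33
[0.4682 0.077  0.1437] [ 0.6   0.57 -0.56] [ 0.71 -0.7   0.04] [-0.87  0.2   2.43  1.2   1.09 -1.03] err 0.0 sp 0.35
[0.471 0.078 0.125] [ 0.6   0.57 -0.56] [ 0.71 -0.7   0.04] [-0.86  0.26  2.44  1.25  1.06 -1.11] err 0.0 sp 0.36
[0.37175603 0.42279746 0.8264622 ] [0.54200491 0.14707615 0.05669681] [12.03226409 -0.0529305   0.08482813]
[0.4828 0.0895 0.1136] [ 0.6   0.57 -0.56] [ 0.71 -0.7   0.04] [-0.8   0.31  2.44  1.32  1.02 -1.15] err 0.0 sp 0.34
[0.4947 0.101  0.1022] [ 0.6   0.57 -0.56] [ 0.71 -0.7   0.04] [-0.74  0.35  2.43  1.4   0.99 -1.18] err 0.0 sp 0.34
[0.5065 0.1125 0.0908] [ 0.6   0.57 -0.56] [ 0.71 -0.7   0.04] [-0.68  0.39  2.42  1.47  0.97 -1.22] err 0.0 sp 0.34
[0.5183 0.1241 0.0795] [ 0.6   0.57 -0.56] [ 0.71 -0.7   0.04] [-0.62  0.44  2.4   1.54  0.95 -1.25] err 0.0 sp 0.33
[0.5302 0.1356 0.0681] [ 0.6   0.57 -0.56] [ 0.71 -0.7   0.04] [-0.57  0.48  2.39  1.61  0.94 -1.28] err 0.0 sp 0.32
[0.542  0.1471 0.0567] [ 0.6   0.57 -0.56] [ 0.71 -0.7   0.04] [-0.52  0.52  2.37  1.68  0.92 -1.31] err 0.0 sp 0.3
```

Request:
arm_command --steps '[{"twist": [0,0,0],"xyz": [1.2,0,1.4],"jaw": 0},{"twist": [0,0,0],"xyz": [1.2,0,1.4],"jaw": 0},{"twist": [0,0,0],"xyz": [1.3,0.1,1.4],"jaw": 0},{"twist": [0,0,0],"xyz": [1.3,0.1,1.4],"jaw": 0},{"twist": [0,0,0],"xyz": [1.3,0.1,1.4],"jaw": 0},{"twist": [0,0,0],"xyz": [1.3,0,1.4],"jaw": 0},{"twist": [0,0,0],"xyz": [0,0,0],"jaw": 0},{"twist": [0,0,0],"xyz": [0,0,0],"jaw": 0}]'

```text
time: 8.25
position: [0.4694, 0.079, 0.1248]
tool_rot: [[0.591, 0.713, -0.377], [0.576, -0.7, -0.422], [-0.565, 0.032, -0.824]]
ft_force: [0.6, 0.8, 0.4]
width: 0.004
```

```bash
python3 - <<'E'
from h import *
s=arm.read_state();R=np.array(s['tool_rot']);print(s['position'],R.round(3),s['q'])
d=R[:,0];n=-R[:,2]
S=np.array([.5485,.1555,.09]); t=S-n*.0335+d*.01
print(n,t,R.T@(t-s['position'])*100)
im=arm.get_image('wrist'); save(im,'w2.png'); print(proj(im,[[.5488,.1265,.09],[.5478,.1865,.09]]))
E
```

```text
[0.46941966 0.07896748 0.12476353] [[ 0.591  0.713 -0.377]
 [ 0.576 -0.7   -0.422]
 [-0.565  0.032 -0.824]] [-0.85632889  0.25955772  2.43942968  1.23714352  1.058634   -1.09681208]
[0.37730181 0.42191    0.82439997] [0.54176734 0.14712564 0.05673153] [1.20437366e+01 1.70772290e-01 3.20622829e-03]
[[356.02310553 220.00052433]
 [299.00660391 178.87665935]]
```

View pics/w2.png

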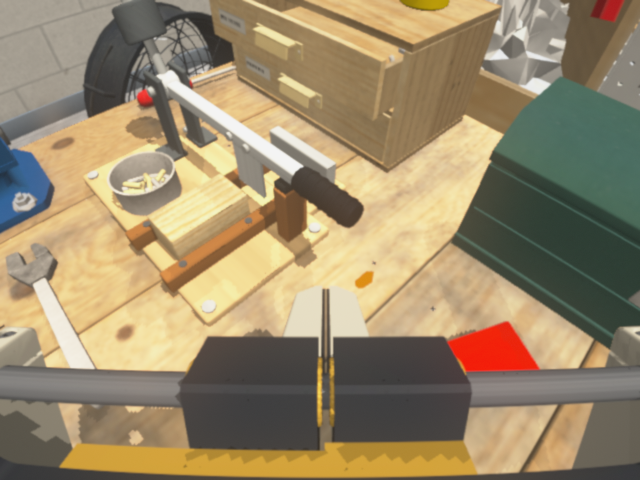

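Request:
arm_command --steps '[{"twist": [0,0,0],"xyz": [2,0,0],"jaw": 0},{"twist": [0,0,0],"xyz": [2,0.1,0],"jaw": 0},{"twist": [0,0,0],"xyz": [2,0.1,0],"jaw": 0},{"twist": [0,0,0],"xyz": [2,0,0],"jaw": 0},{"twist": [0,0,0],"xyz": [2,0,0],"jaw": 0},{"twist": [0,0,0],"xyz": [2,0,0],"jaw": 0},{"twist": [0,0,0],"xyz": [0,0,0],"jaw": 0},{"twist": [0,0,0],"xyz": [0,0,0],"jaw": 0}]'

```text
time: 9.1
position: [0.5419, 0.1466, 0.0577]
tool_rot: [[0.591, 0.713, -0.376], [0.576, -0.7, -0.423], [-0.565, 0.033, -0.825]]
ft_force: [-0.0, 0.3, 0.4]
width: 0.004
```

```bash
python3 - <<'E'
from h import *
s=arm.read_state();R=np.array(s['tool_rot']);print(s['position'],s['q'],s['ft_force'])
im=arm.get_image('wrist'); save(im,'w3.png')
# arc waypoints: shift of sleeve point from theta 0; offsets world
H=np.array([.5443,.3865,.09]); p0=np.array(s['position']); R0=R
prev=None;q=s['q']
prevd=np.zeros(3)
for th in np.arange(0.05,1.06,.1):
    off=.23*np.array([.018*(np.cos(th)-1),1-np.cos(th),np.sin(th)])
    p=p0+off; q,e=F.ik(p,R,q); print(th.round(2),off.round(3),'tool cm',(R.T@(off-prevd)*100).round(2),round(e,3),q.round(2)); prevd=off
E
```

```text
[0.54186737 0.14664546 0.05768646] [-0.51691711  0.51372064  2.36242055  1.66295278  0.92084225 -1.28908183] [-0.01670717  0.29278978  0.41177592]
0.05 [-0.     0.     0.011] tool cm [-0.63  0.02 -0.96] 0.0 [-0.52  0.48  2.36  1.63  0.92 -1.24]
0.15 [-0.     0.003  0.034] tool cm [-1.16 -0.09 -1.98] 0.0 [-0.51  0.41  2.35  1.58  0.91 -1.14]
0.25 [-0.     0.007  0.057] tool cm [-1.01 -0.25 -2.05] 0.0 [-0.5   0.34  2.34  1.53  0.91 -1.04]
0.35 [-0.     0.014  0.079] tool cm [-0.86 -0.41 -2.09] 0.0 [-0.48  0.28  2.32  1.49  0.9  -0.94]
0.45 [-0.     0.023  0.1  ] tool cm [-0.69 -0.57 -2.12] 0.0 [-0.45  0.22  2.31  1.45  0.9  -0.85]
0.55 [-0.001  0.034  0.12 ] tool cm [-0.52 -0.72 -2.12] 0.0 [-0.42  0.17  2.29  1.41  0.89 -0.75]
0.65 [-0.001  0.047  0.139] tool cm [-0.34 -0.86 -2.1 ] 0.0 [-0.38  0.12  2.27  1.39  0.88 -0.66]
0.75 [-0.001  0.062  0.157] tool cm [-0.16 -1.   -2.07] 0.0 [-0.34  0.08  2.25  1.36  0.86 -0.58]
0.85 [-0.001  0.078  0.173] tool cm [ 0.03 -1.12 -2.01] 0.0 [-0.29  0.05  2.23  1.34  0.83 -0.5 ]
0.95 [-0.002  0.096  0.187] tool cm [ 0.21 -1.24 -1.93] 0.0 [-0.23  0.02  2.21  1.32  0.8  -0.42]
1.05 [-0.002  0.116  0.2  ] tool cm [ 0.39 -1.34 -1.83] 0.0 [-0.17  0.    2.19  1.31  0.76 -0.35]
```

View pics/w3.png

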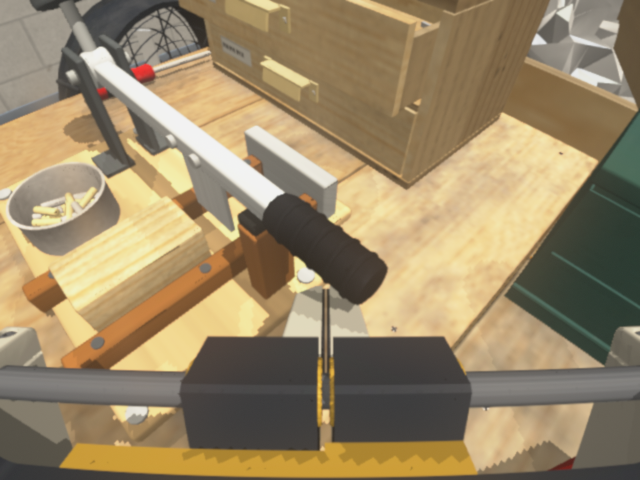

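Request:
arm_command --steps '[{"twist": [0,0,0],"xyz": [1.2,0,0],"jaw": 0},{"twist": [0,0,0],"xyz": [-0.5,0,-0.8],"jaw": 0},{"twist": [0,0,0],"xyz": [-0.5,0,-0.8],"jaw": 0},{"twist": [0,0,0],"xyz": [-0.6,0,-1],"jaw": 0},{"twist": [0,0,0],"xyz": [-0.6,-0.1,-1],"jaw": 0},{"twist": [0,0,0],"xyz": [-0.5,-0.1,-1],"jaw": 0},{"twist": [0,0,0],"xyz": [-0.5,-0.1,-1],"jaw": 0},{"twist": [0,0,0],"xyz": [0,0,0],"jaw": 0}]'

```text
time: 9.95
position: [0.5493, 0.1598, 0.116]
tool_rot: [[0.594, 0.712, -0.376], [0.574, -0.701, -0.423], [-0.564, 0.035, -0.825]]
ft_force: [-0.0, -0.5, -0.7]
width: 0.005
```

```bash
python3 - <<'E'
from h import *
s=arm.read_state();R=np.array(s['tool_rot']);print(s['position'],s['ft_force'])
im=arm.get_image('wrist'); save(im,'w4.png')
im=arm.get_image('scene'); cv2.imwrite('pics/s4.png',cv2.resize(im['pixels'][100:320,160:440],None,fx=2.7,fy=2.7))
E
```

```text
[0.54930125 0.15979524 0.116049  ] [-0.00147524 -0.47720582 -0.71377906]
```

View pics/w4.png

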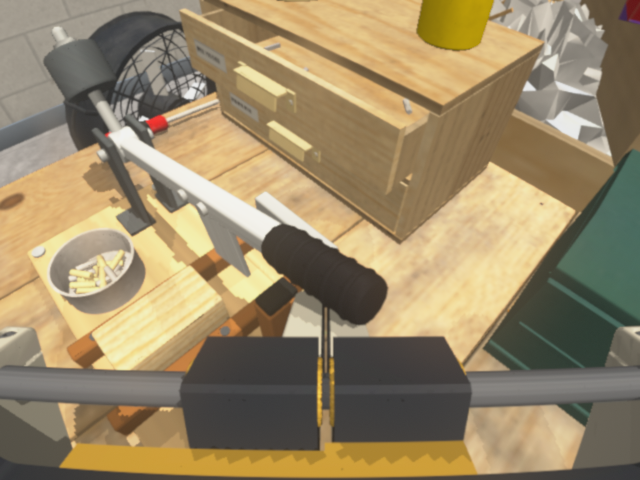

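View pics/s4.png

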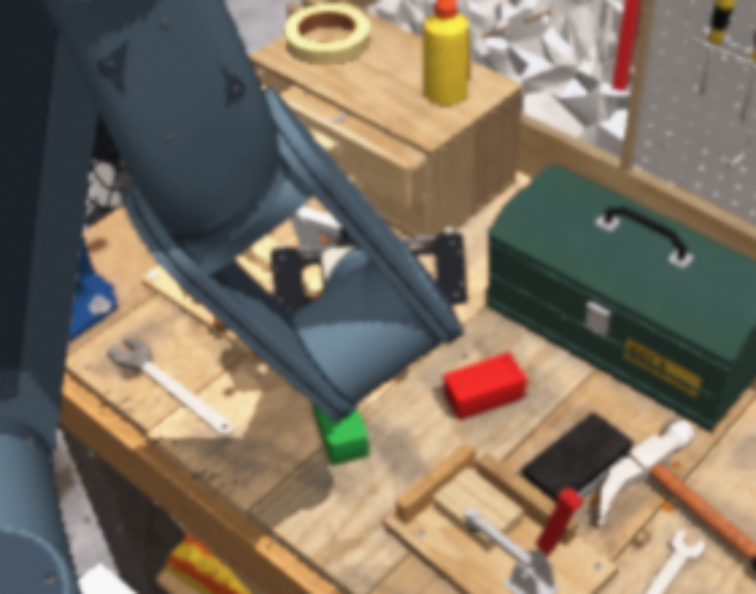

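Request:
arm_command --steps '[{"twist": [0,0,0],"xyz": [-0.5,-0.1,-1],"jaw": 0},{"twist": [0,0,0],"xyz": [-0.5,-0.15,-1],"jaw": 0},{"twist": [0,0,0],"xyz": [-0.4,-0.2,-1],"jaw": 0},{"twist": [0,0,0],"xyz": [-0.4,-0.2,-1],"jaw": 0},{"twist": [0,0,0],"xyz": [-0.4,-0.3,-1.1],"jaw": 0},{"twist": [0,0,0],"xyz": [-0.3,-0.3,-1.1],"jaw": 0},{"twist": [0,0,0],"xyz": [-0.3,-0.3,-1.1],"jaw": 0},{"twist": [0,0,0],"xyz": [-0.2,-0.4,-1.1],"jaw": 0},{"twist": [0,0,0],"xyz": [-0.2,-0.4,-1.1],"jaw": 0},{"twist": [0,0,0],"xyz": [-0.1,-0.5,-1.1],"jaw": 0}]'

```text
time: 11.05
position: [0.5489, 0.2062, 0.2188]
tool_rot: [[0.591, 0.712, -0.38], [0.575, -0.701, -0.421], [-0.566, 0.031, -0.824]]
ft_force: [-0.6, 0.4, -0.9]
width: 0.006
```

```bash
python3 - <<'E'
from h import *
s=arm.read_state();R=np.array(s['tool_rot']);print(s['time'],s['position'],s['ft_force'])
im=arm.get_image('wrist'); save(im,'w5.png')
E
```

```text
11.05 [0.54893144 0.20616088 0.21876292] [-0.6328031   0.43675058 -0.86486973]
```

View pics/w5.png

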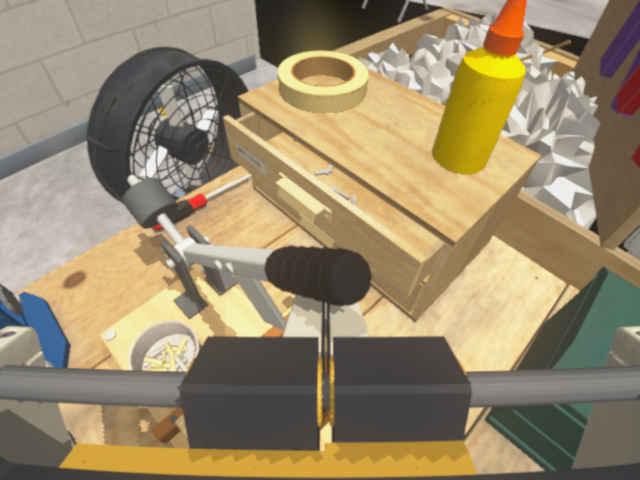

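Guard is being lifted well (grip at (320,275), on the fingers, about 0.6 rad). Continue the arc past balance.

Request:
arm_command --steps '[{"twist": [0,0,0],"xyz": [0,-0.5,-1],"jaw": 0},{"twist": [0,0,0],"xyz": [0,-0.5,-1],"jaw": 0},{"twist": [0,0,0],"xyz": [0,-0.5,-1],"jaw": 0},{"twist": [0,0,0],"xyz": [0,-0.6,-1],"jaw": 0},{"twist": [0,0,0],"xyz": [0.1,-0.6,-1],"jaw": 0},{"twist": [0,0,0],"xyz": [0.1,-0.6,-1],"jaw": 0},{"twist": [0,0,0],"xyz": [0.1,-0.6,-0.9],"jaw": 0},{"twist": [0,0,0],"xyz": [0.2,-0.6,-0.9],"jaw": 0},{"twist": [0,0,0],"xyz": [0,0,0],"jaw": 0},{"twist": [0,0,0],"xyz": [0,0,0],"jaw": 0}]'

```text
time: 12.1
position: [0.5494, 0.2734, 0.2784]
tool_rot: [[0.59, 0.713, -0.379], [0.575, -0.701, -0.422], [-0.566, 0.031, -0.824]]
ft_force: [-1.1, 0.5, -0.6]
width: 0.004
```

```bash
python3 - <<'E'
from h import *
s=arm.read_state();R=np.array(s['tool_rot']);print(s['time'],s['position'],s['ft_force'])
im=arm.get_image('wrist'); save(im,'w6.png')
E
```

```text
12.1 [0.54942496 0.27340191 0.2783742 ] [-1.06581149  0.53311252 -0.6191629 ]
```

View pics/w6.png

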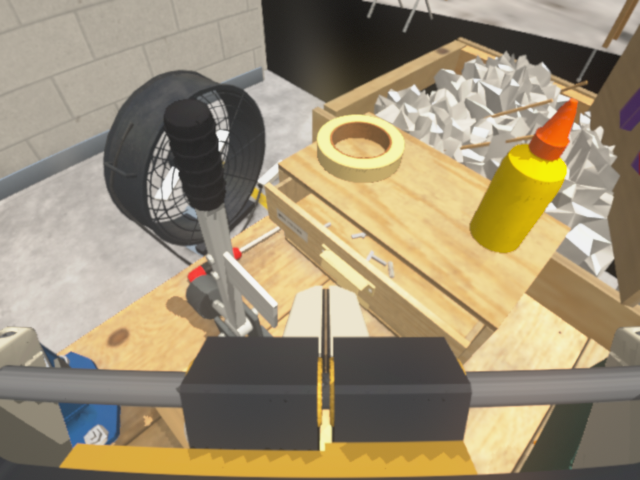

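```bash
python3 - <<'E'
from h import *
p,R,q=plan([([0,0,0],[-3,0,0])]*3)
p,R,q=plan([([-6,-7,0],[-1.2,0,0])]*7,p,R,q)
# final desired
x=np.array([0,0,-1.]);y=np.array([1,.018,0]);y/=np.linalg.norm(y);Rd=np.stack([x,y,np.cross(x,y)],1)
r=Ro.from_matrix(R.T@Rd).as_rotvec(degrees=True);print('left',r,R.T@(np.array([.405,.254,.12])-p)*100)
E
```

```text
[0.5318 0.256  0.2952] [ 0.59  0.57 -0.57] [ 0.71 -0.7   0.03] [-0.19 -0.08  2.15  1.19  0.82 -0.19] err 0.0 sp 0.38
[0.5141 0.2387 0.3122] [ 0.59  0.57 -0.57] [ 0.71 -0.7   0.03] [-0.27 -0.15  2.15  1.13  0.9  -0.15] err 0.0 sp 0.39
[0.4963 0.2215 0.3292] [ 0.59  0.57 -0.57] [ 0.71 -0.7   0.03] [-0.35 -0.21  2.16  1.08  1.   -0.12] err 0.0 sp 0.44
[0.4893 0.2146 0.336 ] [ 0.54  0.51 -0.66] [ 0.75 -0.65  0.11] [-0.28 -0.23  2.06  0.87  1.    0.  ] err 0.0 sp 0.94
[0.4827 0.2084 0.344 ] [ 0.5   0.44 -0.75] [ 0.79 -0.58  0.19] [-0.2  -0.23  1.97  0.67  1.02  0.12] err 0.0 sp 0.93
[0.4767 0.2031 0.3529] [ 0.46  0.35 -0.82] [ 0.83 -0.51  0.25] [-0.11 -0.22  1.88  0.47  1.06  0.23] err 0.0 sp 0.91
[0.4712 0.1989 0.3627] [ 0.42  0.25 -0.87] [ 0.86 -0.42  0.29] [-0.   -0.2   1.79  0.28  1.12  0.32] err 0.0 sp 0.87
[0.4662 0.196  0.3732] [ 0.39  0.14 -0.91] [ 0.89 -0.33  0.33] [ 0.11 -0.16  1.71  0.1   1.19  0.4 ] err 0.0 sp 0.81
[0.4615 0.1943 0.3841] [ 0.36  0.02 -0.93] [ 0.91 -0.22  0.35] [ 0.22 -0.12  1.63 -0.06  1.27  0.45] err 0.0 sp 0.74
[0.4572 0.1941 0.3953] [ 0.34 -0.1  -0.94] [ 0.93 -0.12  0.35] [ 0.32 -0.07  1.56 -0.21  1.36  0.48] err 0.0 sp 0.67
left [ -8.98814123   4.67752177 -20.0835061 ] [ 23.41006026 -15.16677355  -6.57893452]
```

Request:
arm_command --steps '[{"twist": [0,0,0],"xyz": [-2,0,0],"jaw": 0},{"twist": [0,0,0],"xyz": [-2.5,0,0],"jaw": 0},{"twist": [0,0,0],"xyz": [-2.5,0,0],"jaw": 0},{"twist": [0,0,0],"xyz": [-2,0,0],"jaw": 0}]'

```text
time: 12.55
position: [0.4958, 0.2209, 0.3299]
tool_rot: [[0.591, 0.712, -0.379], [0.575, -0.701, -0.422], [-0.566, 0.031, -0.824]]
ft_force: [0.5, -0.4, 0.4]
width: 0.007
```

```bash
python3 - <<'E'
from h import *
s=arm.read_state();R=np.array(s['tool_rot']);p=np.array(s['position'])
x=np.array([0,0,-1.]);y=np.array([1,.018,0]);y/=np.linalg.norm(y);Rd=np.stack([x,y,np.cross(x,y)],1)
r=Ro.from_matrix(R.T@Rd).as_rotvec(degrees=True);print(r,np.linalg.norm(r)/10)
p,R,q=plan([(r/10,[-.8,-.5,0])]*10)
print('left',R.T@(np.array([.405,.254,.12])-p)*100)
im=arm.get_image('wrist');save(im,'w7.png');im=arm.get_image('scene');save(im,'s7.png')
E
```

```text
[-41.0414943  -51.73550911 -23.57469635] 7.011942288269812
[0.4875 0.2198 0.3343] [ 0.53  0.56 -0.64] [ 0.76 -0.64  0.06] [-0.32 -0.21  2.07  0.93  1.05 -0.04] err 0.0 sp 0.68
[0.4795 0.2186 0.3391] [ 0.46  0.53 -0.71] [ 0.81 -0.58  0.09] [-0.27 -0.2   1.99  0.79  1.11  0.03] err 0.0 sp 0.62
[0.4717 0.2172 0.3443] [ 0.39  0.5  -0.77] [ 0.85 -0.51  0.11] [-0.22 -0.18  1.91  0.67  1.17  0.09] err 0.0 sp 0.57
[0.4643 0.2158 0.35  ] [ 0.33  0.45 -0.83] [ 0.89 -0.44  0.11] [-0.17 -0.16  1.83  0.56  1.23  0.14] err 0.0 sp 0.52
[0.4572 0.2144 0.3561] [ 0.26  0.39 -0.88] [ 0.92 -0.36  0.11] [-0.1  -0.13  1.75  0.45  1.31  0.17] err 0.0 sp 0.49
[0.4505 0.2131 0.3625] [ 0.2   0.33 -0.92] [ 0.95 -0.29  0.11] [-0.04 -0.1   1.67  0.35  1.38  0.2 ] err 0.0 sp 0.45
[0.4441 0.2119 0.3694] [ 0.14  0.25 -0.96] [ 0.97 -0.21  0.09] [ 0.03 -0.06  1.59  0.25  1.46  0.21] err 0.0 sp 0.43
[0.4381 0.2109 0.3766] [ 0.09  0.17 -0.98] [ 0.99 -0.13  0.07] [ 0.09 -0.02  1.52  0.17  1.54  0.22] err 0.0 sp 0.4
[0.4324 0.2102 0.3841] [ 0.04  0.09 -1.  ] [ 1.   -0.06  0.04] [0.16 0.02 1.45 0.08 1.62 0.22] err 0.0 sp 0.38
[0.4271 0.2097 0.3918] [ 0.  0. -1.] [ 1.    0.02 -0.  ] [0.22 0.06 1.38 0.   1.7  0.2 ] err 0.0 sp 0.37
left [27.18485984 -2.12891515 -4.4677951 ]
```

View pics/w7.png

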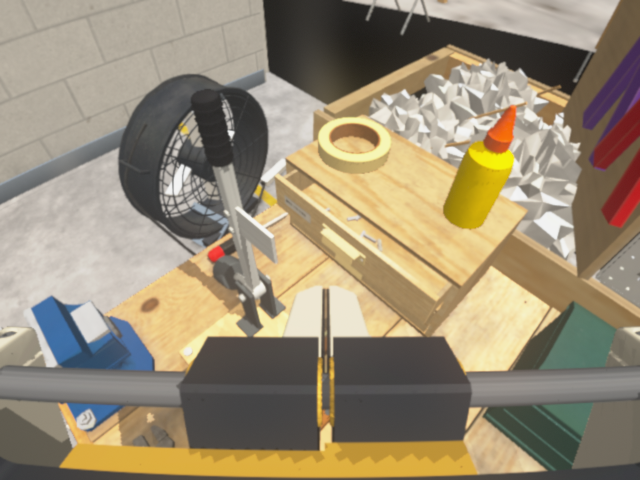

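Request:
arm_command --steps '[{"twist": [-4.1,-5.2,-2.4],"xyz": [-0.2,-0.5,0],"jaw": 0},{"twist": [-4.1,-5.2,-2.4],"xyz": [-0.2,-0.5,0],"jaw": 0},{"twist": [-4.1,-5.2,-2.4],"xyz": [-0.2,-0.5,0],"jaw": 0},{"twist": [-4.1,-5.2,-2.4],"xyz": [-0.2,-0.5,0],"jaw": 0},{"twist": [-4.1,-5.2,-2.4],"xyz": [0,-0.5,0],"jaw": 0},{"twist": [-4.1,-5.2,-2.4],"xyz": [0,-0.5,0],"jaw": 0},{"twist": [-4.1,-5.2,-2.4],"xyz": [0,-0.5,0],"jaw": 0},{"twist": [-4.1,-5.2,-2.4],"xyz": [0,-0.5,0],"jaw": 0},{"twist": [-4.1,-5.1,-2.3],"xyz": [0,-0.5,0],"jaw": 0},{"twist": [-4.1,-5.1,-2.3],"xyz": [0,-0.5,0],"jaw": 0},{"twist": [0,0,0],"xyz": [0,0,0],"jaw": 0},{"twist": [0,0,0],"xyz": [0,0,0],"jaw": 0}]'

```text
time: 13.85
position: [0.4483, 0.2382, 0.3299]
tool_rot: [[-0.005, 1.0, 0.022], [0.003, 0.022, -1.0], [-1.0, -0.005, -0.003]]
ft_force: [0.5, -1.0, -0.2]
width: 0.009
```

```bash
python3 - <<'E'
from h import *
s=arm.read_state();R=np.array(s['tool_rot']);p=np.array(s['position'])
x=np.array([0,0,-1.]);y=np.array([1,.018,0]);y/=np.linalg.norm(y);Rd=np.stack([x,y,np.cross(x,y)],1)
print(s['time'],p,R.round(3));print(Ro.from_matrix(R.T@Rd).as_rotvec(degrees=True))
print('left',R.T@(np.array([.400,.254,.12])-p)*100)
im=arm.get_image('wrist');save(im,'w8.png');im=arm.get_image('top');cv2.imwrite('pics/t8.png',cv2.resize(im['pixels'][120:340,100:420],None,fx=2.5,fy=2.5,interpolation=cv2.INTER_CUBIC))
E
```

```text
13.85 [0.44825023 0.23818873 0.32988359] [[-0.005  1.     0.022]
 [ 0.003  0.022 -1.   ]
 [-1.    -0.005 -0.003]]
[ 0.21182885 -0.17776088  0.28890248]
left [21.01735881 -4.683805   -1.62006884]
```

View pics/w8.png

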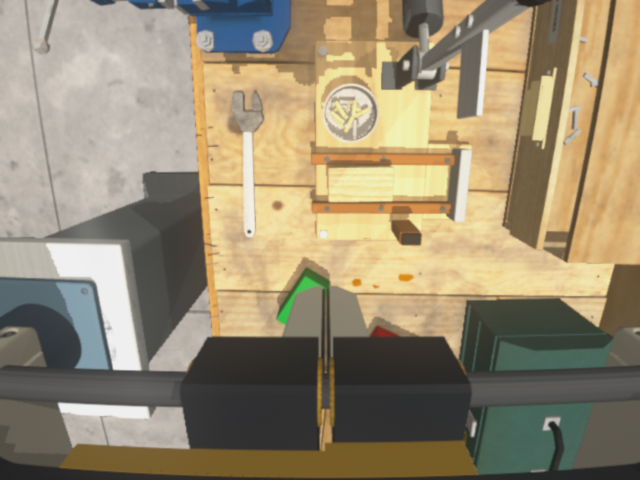

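View pics/t8.png

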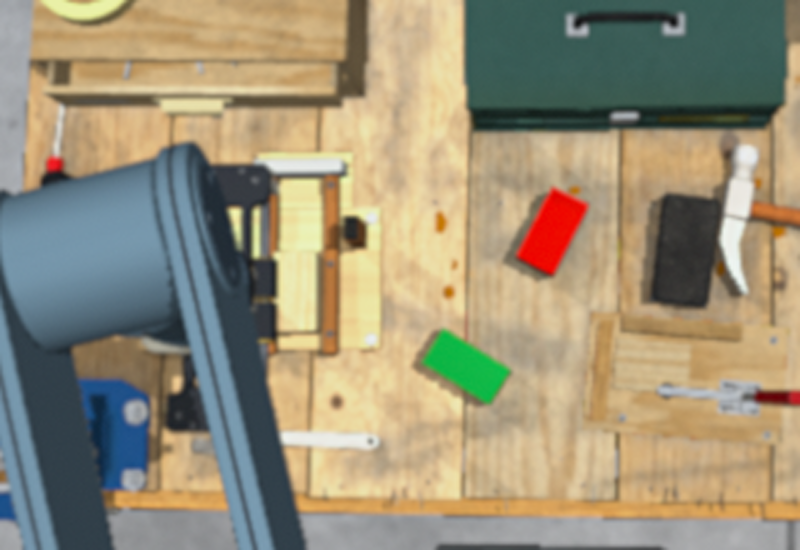

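```bash
python3 - <<'E'
from h import *
im=arm.get_image('wrist')
print(atz(im,(329,167),.048),atz(im,(329,201),.048),atz(im,(394,184),.048),atz(im,(312,157),.03),atz(im,(312,208),.03),atz(im,(457,183),.048))
print(arm.read_state()['position'],im['t'])
E
```

```text
[0.45029263 0.27754074 0.048     ] [0.45119527 0.23613674 0.048     ] [0.5299482  0.25881663 0.048     ] [0.42906298 0.28769722 0.03      ] [0.42963627 0.22314274 0.03      ] [0.60746316 0.26202834 0.048     ]
[0.44814049 0.23663782 0.3310833 ] [-0.45088555  0.15158373  0.56151537]
```

Request:
arm_command --steps '[{"twist": [0.2,-0.2,0.3],"xyz": [0,-1.6,-0.6],"jaw": 0},{"twist": [0,0,0],"xyz": [0,-1.6,-0.6],"jaw": 0},{"twist": [0,0,0],"xyz": [2,-1.6,-0.4],"jaw": 0},{"twist": [0,0,0],"xyz": [3,0,0],"jaw": 0},{"twist": [0,0,0],"xyz": [4,0,0],"jaw": 0},{"twist": [0,0,0],"xyz": [4,0,0],"jaw": 0},{"twist": [0,0,0],"xyz": [4,0,0],"jaw": 0},{"twist": [0,0,0],"xyz": [3,0,0],"jaw": 0},{"twist": [0,0,0],"xyz": [1,0,0],"jaw": 0},{"twist": [0,0,0],"xyz": [0,0,0],"jaw": 0},{"twist": [0,0,0],"xyz": [0,0,0],"jaw": 0}]'

```text
time: 15.1
position: [0.401, 0.2523, 0.1231]
tool_rot: [[0.004, 1.0, 0.017], [-0.001, 0.017, -1.0], [-1.0, 0.004, 0.001]]
ft_force: [0.5, 0.5, 0.2]
width: 0.003
```

```bash
python3 - <<'E'
from h import *
s=arm.read_state();R=np.array(s['tool_rot']);p=np.array(s['position']);print(s['time'],p,R.round(3),s['ft_force'])
print('left',R.T@(np.array([.400,.254,.041])-p)*100)
im=arm.get_image('wrist');save(im,'w9.png')
E
```

```text
15.1 [0.40099996 0.2522575  0.1230593 ] [[ 0.004  1.     0.017]
 [-0.001  0.017 -1.   ]
 [-1.     0.004  0.001]] [0.47120457 0.53617457 0.20584596]
left [ 8.20521661 -0.13291187 -0.18548441]
```

View pics/w9.png

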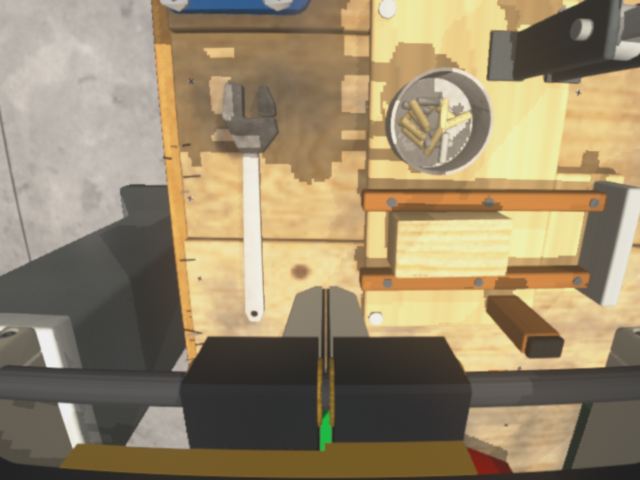

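Request:
arm_command --steps '[{"twist": [0,0,0],"xyz": [2,0,-0.1],"jaw": 0},{"twist": [0,0,0],"xyz": [2,0,-0.1],"jaw": 0},{"twist": [0,0,0],"xyz": [2,0,-0.1],"jaw": 0},{"twist": [0,0,0],"xyz": [1.2,0,0],"jaw": 0},{"twist": [0,0,0],"xyz": [0.9,0,0],"jaw": 0},{"twist": [0,0,0],"xyz": [0,0,0],"jaw": 0},{"twist": [0,0,0],"xyz": [0,0,0],"jaw": 0}]'

```text
time: 15.85
position: [0.4013, 0.2549, 0.0414]
tool_rot: [[0.004, 1.0, 0.017], [-0.001, 0.017, -1.0], [-1.0, 0.004, 0.002]]
ft_force: [0.2, -0.4, 0.4]
width: 0.005
```

```bash
python3 - <<'E'
from h import *
s=arm.read_state();R=np.array(s['tool_rot']);p=np.array(s['position']);print(s['time'],p,R.round(3),s['ft_force'])
im=arm.get_image('wrist');save(im,'w10.png');
im=arm.get_image('scene');cv2.imwrite('pics/s10.png',cv2.resize(im['pixels'][60:280,120:400],None,fx=2.7,fy=2.7))
E
```

```text
15.85 [0.40127087 0.25487046 0.04139436] [[ 0.004  1.     0.017]
 [-0.001  0.017 -1.   ]
 [-1.     0.004  0.002]] [ 0.17006063 -0.35097604  0.39889098]
```

View pics/w10.png

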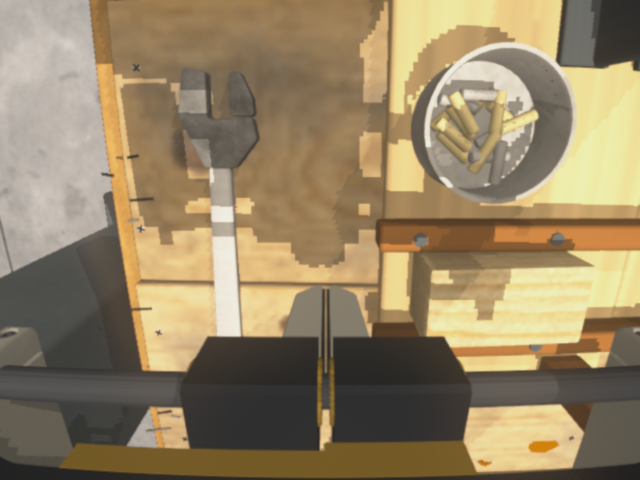

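View pics/s10.png

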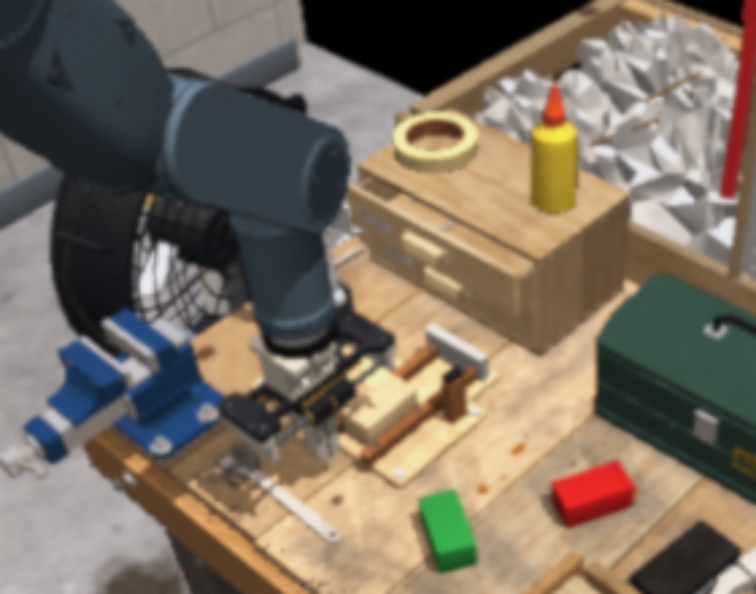

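Request:
arm_command --steps '[{"twist": [0,0,0],"xyz": [0,1,0],"jaw": 0},{"twist": [0,0,0],"xyz": [0,1,0],"jaw": 0},{"twist": [0,0,0],"xyz": [0,0.7,0],"jaw": 0},{"twist": [0,0,0],"xyz": [0,0.5,0],"jaw": 0},{"twist": [0,0,0],"xyz": [0,0.5,0],"jaw": 0},{"twist": [0,0,0],"xyz": [0,0.6,0],"jaw": 0},{"twist": [0,0,0],"xyz": [0,0.6,0],"jaw": 0},{"twist": [0,0,0],"xyz": [0,0.6,0],"jaw": 0},{"twist": [0,0,0],"xyz": [0,0,0],"jaw": 0}]'

```text
time: 16.85
position: [0.4568, 0.2556, 0.0406]
tool_rot: [[0.003, 1.0, 0.017], [-0.002, 0.017, -1.0], [-1.0, 0.003, 0.002]]
ft_force: [1.5, -0.2, 0.0]
width: 0.005
```

```bash
python3 - <<'E'
from h import *
s=arm.read_state();R=np.array(s['tool_rot']);p=np.array(s['position']);print(s['time'],p,s['ft_force'])
im=arm.get_image('wrist');save(im,'w11.png');
E
```

```text
16.85 [0.45676985 0.25560089 0.04063894] [ 1.51085593 -0.16814672  0.04758987]
```

View pics/w11.png

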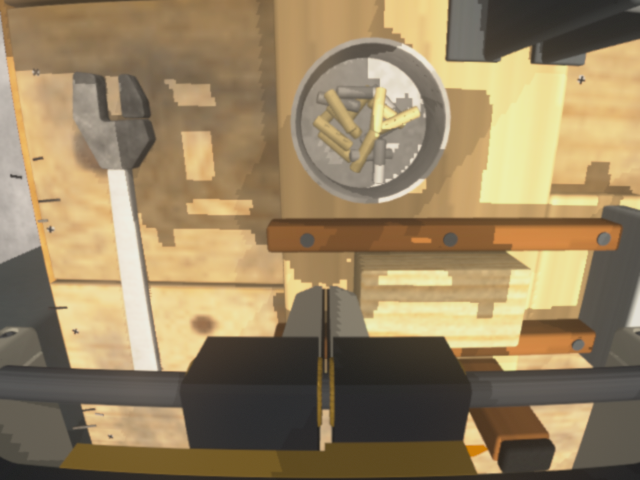

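Request:
arm_command --steps '[{"twist": [0,0,0],"xyz": [0,0.6,0],"jaw": 0},{"twist": [0,0,0],"xyz": [0,0.6,0],"jaw": 0},{"twist": [0,0,0],"xyz": [0,0.6,0],"jaw": 0},{"twist": [0,0,0],"xyz": [0,0.6,0],"jaw": 0},{"twist": [0,0,0],"xyz": [0,0.6,0],"jaw": 0},{"twist": [0,0,0],"xyz": [0,0.5,0],"jaw": 0},{"twist": [0,0,0],"xyz": [0,0.5,0],"jaw": 0},{"twist": [0,0,0],"xyz": [0,0.4,0],"jaw": 0},{"twist": [0,0,0],"xyz": [0,0.2,0],"jaw": 0},{"twist": [0,0,0],"xyz": [0,0,0],"jaw": 0}]'

```text
time: 17.9
position: [0.5019, 0.2563, 0.0407]
tool_rot: [[0.003, 1.0, 0.017], [-0.002, 0.017, -1.0], [-1.0, 0.003, 0.002]]
ft_force: [-0.1, 0.1, 0.0]
width: 0.005
```

```bash
python3 - <<'E'
from h import *
s=arm.read_state();R=np.array(s['tool_rot']);p=np.array(s['position']);print(s['time'],p,s['ft_force'])
im=arm.get_image('wrist');save(im,'w12.png');
im=arm.get_image('top');cv2.imwrite('pics/t12.png',cv2.resize(im['pixels'][120:340,100:420],None,fx=2.5,fy=2.5,interpolation=cv2.INTER_CUBIC))
E
```

```text
17.9 [0.50189483 0.25631923 0.04071275] [-0.09566375  0.12768763  0.01576968]
```

View pics/w12.png

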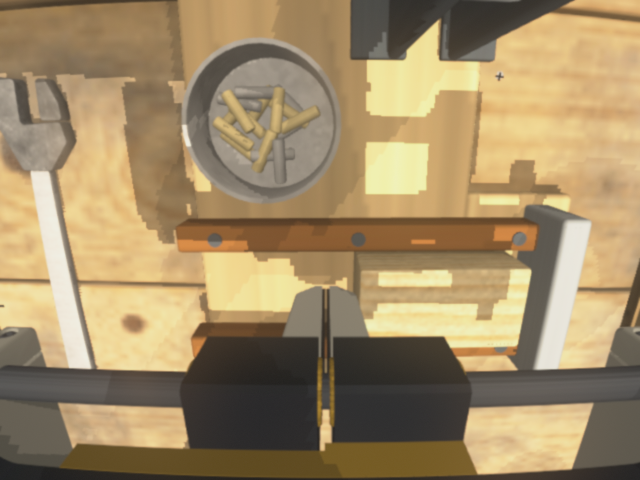

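View pics/t12.png

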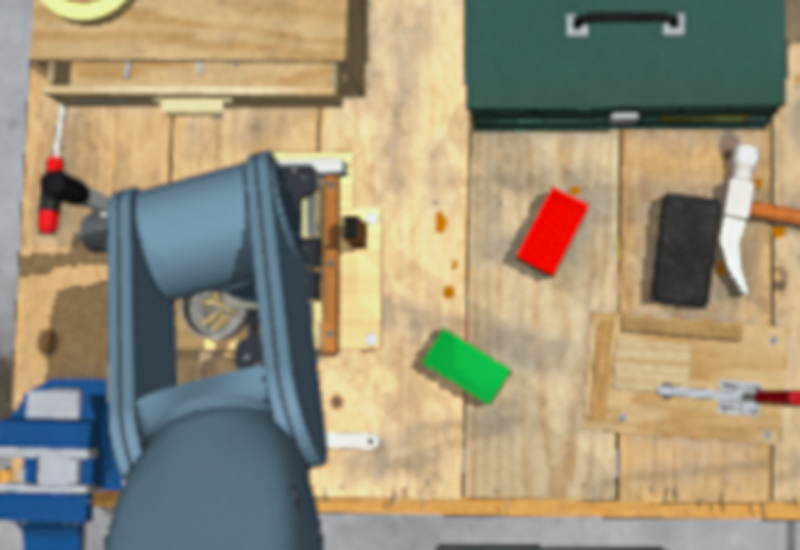

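Request:
arm_command --steps '[{"twist": [0,0,0],"xyz": [0,0.3,0],"jaw": 0},{"twist": [0,0,0],"xyz": [0,0.2,0],"jaw": 0},{"twist": [0,0,0],"xyz": [0,0.1,0],"jaw": 0},{"twist": [0,0,0],"xyz": [0,0,0],"jaw": 0}]'

```text
time: 18.4
position: [0.5077, 0.2564, 0.0407]
tool_rot: [[0.002, 1.0, 0.017], [-0.002, 0.017, -1.0], [-1.0, 0.002, 0.002]]
ft_force: [-0.9, -0.3, -0.7]
width: 0.003
```

Request:
arm_command --steps '[{"twist": [0,0,0],"xyz": [0,0.1,0],"jaw": 0},{"twist": [0,0,0],"xyz": [0,0,0],"jaw": 0}]'

```text
time: 18.6
position: [0.5084, 0.2564, 0.0407]
tool_rot: [[0.002, 1.0, 0.017], [-0.002, 0.017, -1.0], [-1.0, 0.002, 0.002]]
ft_force: [-0.4, 1.4, 0.3]
width: 0.004
```

Request:
arm_command --steps '[{"twist": [0,0,0],"xyz": [0,0.1,0],"jaw": 0},{"twist": [0,0,0],"xyz": [0,0.1,0],"jaw": 0},{"twist": [0,0,0],"xyz": [0,0,0],"jaw": 0}]'

```text
time: 18.9
position: [0.5107, 0.2565, 0.0407]
tool_rot: [[0.002, 1.0, 0.017], [-0.002, 0.017, -1.0], [-1.0, 0.002, 0.002]]
ft_force: [-0.3, 1.3, 0.2]
width: 0.005
```

```bash
python3 - <<'E'
from h import *
s=arm.read_state();print(s['time'],s['position'],s['ft_force'])
im=arm.get_image('wrist');cv2.imwrite('pics/w13.png',cv2.resize(im['pixels'][190:390,300:620],None,fx=2.5,fy=2.5))
E
```

```text
18.9 [0.51070545 0.25648675 0.04069116] [-0.28661792  1.25007389  0.20768945]
```

View pics/w13.png

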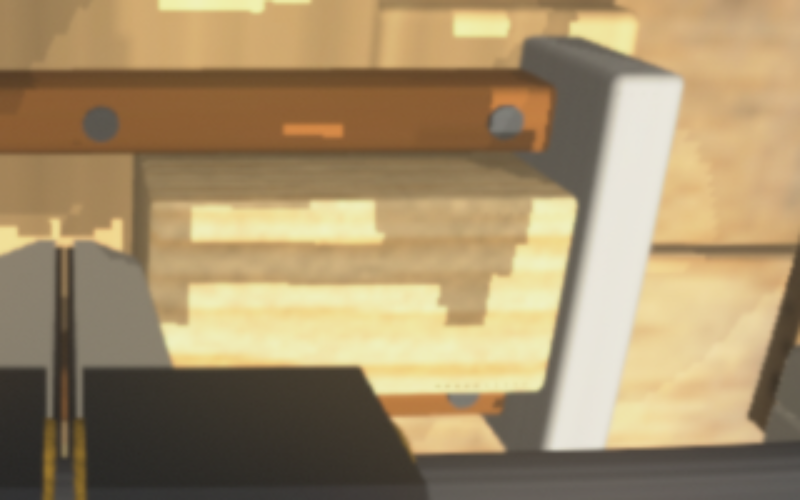

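Request:
arm_command --steps '[{"twist": [0,0,0],"xyz": [0,0.1,0],"jaw": 0},{"twist": [0,0,0],"xyz": [0,0.1,0],"jaw": 0},{"twist": [0,0,0],"xyz": [0,0,0],"jaw": 0}]'

```text
time: 19.25
position: [0.5127, 0.2565, 0.0407]
tool_rot: [[0.002, 1.0, 0.017], [-0.002, 0.017, -1.0], [-1.0, 0.002, 0.002]]
ft_force: [-0.0, -0.7, 0.1]
width: 0.003
```

Request:
arm_command --steps '[{"twist": [0,0,0],"xyz": [0,0.1,0],"jaw": 0},{"twist": [0,0,0],"xyz": [0,0,0],"jaw": 0}]'

```text
time: 19.45
position: [0.513, 0.2565, 0.0407]
tool_rot: [[0.001, 1.0, 0.017], [-0.002, 0.017, -1.0], [-1.0, 0.001, 0.002]]
ft_force: [-2.5, -0.1, 2.2]
width: 0.004
```

Request:
arm_command --steps '[{"twist": [0,0,0],"xyz": [0,0.1,0],"jaw": 0},{"twist": [0,0,0],"xyz": [0,0,0],"jaw": 0}]'

```text
time: 19.65
position: [0.513, 0.2565, 0.0407]
tool_rot: [[-0.001, 1.0, 0.017], [-0.002, 0.017, -1.0], [-1.0, -0.001, 0.002]]
ft_force: [-5.9, 0.0, 4.8]
width: 0.009
```

```bash
python3 - <<'E'
from h import *
s=arm.read_state();print(s['time'],s['position'],s['ft_force'])
im=arm.get_image('wrist');cv2.imwrite('pics/w14.png',cv2.resize(im['pixels'][190:390,300:620],None,fx=2.5,fy=2.5))
E
```

```text
19.65 [0.51304349 0.25649764 0.04067397] [-5.88984858  0.03886375  4.81947171]
```

View pics/w14.png

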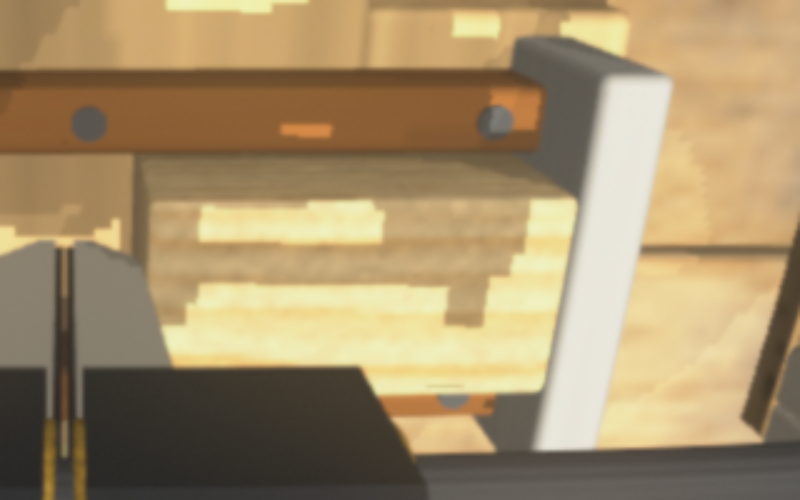

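Request:
arm_command --steps '[{"twist": [0,0,0],"xyz": [0,-0.4,0],"jaw": 0},{"twist": [0,0,0],"xyz": [0,-1.5,0],"jaw": 0},{"twist": [0,0,0],"xyz": [0,-3,0],"jaw": 0},{"twist": [0,0,0],"xyz": [0,-3,0],"jaw": 0},{"twist": [0,0,0],"xyz": [0,-3,0],"jaw": 0},{"twist": [0,0,0],"xyz": [-3,-1,0],"jaw": 0},{"twist": [0,0,0],"xyz": [-4,0,1],"jaw": 0},{"twist": [0,0,0],"xyz": [-4,0,3],"jaw": 0},{"twist": [0,0,0],"xyz": [-4,0,4],"jaw": 0},{"twist": [0,0,0],"xyz": [-3,0,4],"jaw": 0},{"twist": [0,0,0],"xyz": [0,0,4],"jaw": 0},{"twist": [0,0,0],"xyz": [0,0,4],"jaw": 0}]'

```text
time: 20.9
position: [0.3996, 0.0579, 0.2179]
tool_rot: [[0.008, 1.0, 0.018], [-0.003, 0.018, -1.0], [-1.0, 0.008, 0.003]]
ft_force: [0.4, 0.3, -0.1]
width: 0.004
```

Request:
arm_command --steps '[{"twist": [0,0,0],"xyz": [0,0,4],"jaw": 0},{"twist": [0,0,0],"xyz": [0,0,4],"jaw": 0},{"twist": [0,0,0],"xyz": [0,0,4],"jaw": 0},{"twist": [0,0,0],"xyz": [0,0,4],"jaw": 0},{"twist": [0,0,0],"xyz": [0,0,0],"jaw": 0}]'

```text
time: 21.4
position: [0.402, -0.1052, 0.217]
tool_rot: [[0.004, 1.0, 0.012], [-0.005, 0.012, -1.0], [-1.0, 0.004, 0.005]]
ft_force: [0.2, 0.6, -0.5]
width: 0.003
```

```bash
python3 - <<'E'
from h import *
s=arm.read_state();print(s['time'],s['position'],s['ft_force'])
im=arm.get_image('wrist');save(im,'w15.png')
im=arm.get_image('top');cv2.imwrite('pics/t15.png',cv2.resize(im['pixels'][120:340,100:420],None,fx=2.5,fy=2.5,interpolation=cv2.INTER_CUBIC))
for r in arm.silhouettes('top','offcut_center'): print(r['conf'],r['centre'],atz(im,r['centre'],.048))
im=arm.get_image('scene');cv2.imwrite('pics/s15.png',cv2.resize(im['pixels'][60:320,120:440],None,fx=2.3,fy=2.3,interpolation=cv2.INTER_CUBIC))
E
```

```text
21.4 [ 0.40199827 -0.10524875  0.21696211] [ 0.20174371  0.64420866 -0.47689544]
0.91 [323.9, 214.8] [ 0.54468304 -0.00347057  0.048     ]
0.85 [222.3, 205.4] [0.56491671 0.24879449 0.048     ]
0.63 [288.0, 264.6] [0.42066938 0.082754   0.048     ]
```

View pics/t15.png

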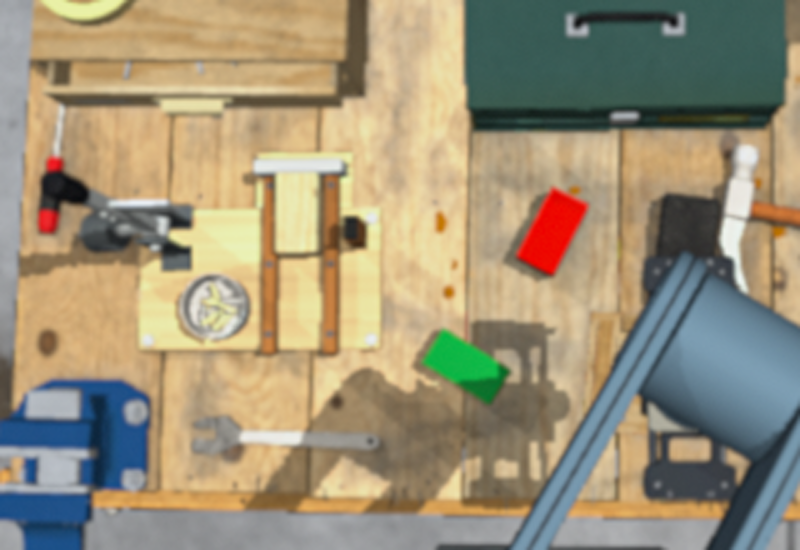

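View pics/s15.png

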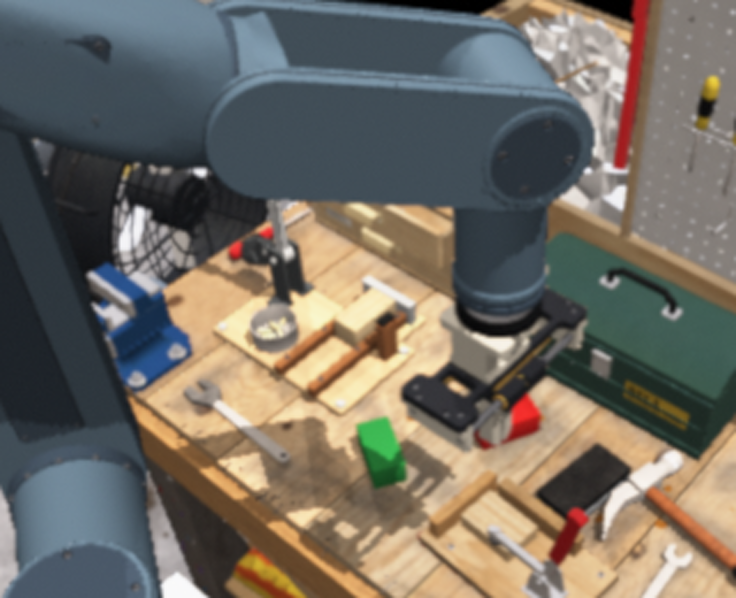

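```bash
python3 -c "
from bench import arm
print(arm.close_job())"
```

```text
the job is handed in; nothing more can be done
None
```

The offcut is loaded against the end stop, the guard stands raised on its own, and I handed the job in at about 21.5 s of the 51 s allowed. `close_job` gives no verdict, so the result rests on my own checks.

- **Guard:** I hooked the closed fingertips under the grip and lifted it along its arc until it swung over. The last pictures from the top and scene cameras show it upright. I judged this from pictures; there is no direct angle reading.
- **Offcut:** I pushed it along the lane until the hand stopped moving and the force rose to about 6 N against the stop. The close-up then showed no gap, and the last top picture, taken after I backed away, still shows it flat against the stop.
- **Hand and bystanders:** The hand ended about 0.35 m from the jig, with the tool force near zero. The tin and tools I could see lie where they were at the start; I compared them by eye only, and the spanner and tape measure were not in my last top picture.

**Checks that disagreed:**
- My first approach to the guard, from the front, ran into the limits of joints 4 and 5, so I came at it from the front right instead.
- Stop contact came about 4 mm further along than I had calculated (TCP x 0.513 m against 0.509 m), so I relied on the force and the picture instead.
- The trained network put the offcut centre about 2 mm short and 8 mm to the right of where it should be; the picture does not support that sideways offset.

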